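Open and load the burn-in fixture, hook and lower its lid, swing the keeper shut

ROBOT

A 6-joint arm with a two-finger parallel gripper is mounted at the origin on the work surface. World frame = base frame: x ahead of the robot, y to its left, z up, the work surface at z = 0. Lengths are in mm, angles in rad, forces in N, time in s.
With the tool pointing down it reaches from about 350 to 975 mm from the base axis. Payload 17.4 kg.
Tool frame: the origin (TCP) lies midway between the tips of the shut fingers; the grasp point (between the pads) lies 19 mm behind it; z points along the fingers, y is the line along which they close (so a half turn about z gives the same grasp; the last joint's range is limited). The gripper opens to 85 mm and grips with 20 to 120 N. Pads are 22 mm wide; open, the fingers measure 114 mm over their backs; the gripper's body (76 mm by 85 mm) begins 54 mm behind the grasp point. The pads swing forward as they close: fully open they stand 13 mm farther back than shut.
Start: joints at [1.165, 0.116, 1.442, -0, 1.584, -0.038], TCP at [242.714, 629.859, 231.303] pointing down, gripper open.
Joint ranges: [-2.83, 2.83], [-0.83, 2.19], [0.07, 2.5], [-1.14, 4.28], [0.01, 3], [-2.97, 2.97]. Speed limits (rad/s): [1.89, 1.89, 2.22, 3.14, 3.14, 3.14].

INTERFACE

Orientations are given as a 3x3 rotation matrix whose columns are the frame's x, y, z axes.
In Python, from station import state, get_image, get_calibration, sign_off gives the robot as it stands.
- The arm moves only by the tool drive_tool, never from a script. Its argument "series" is a list of rows, each a list of 5 numbers: the shift along the tool's x, y, z scaled (see below), then the turn about the tool's z scaled (see below), then the closure, from 0 (fully open) to 1 (shut). In form: [[x, y, z, yaw, gripper], ...]. A call has 1 to 5 rows; each row is the pose to reach, as a shift and turn from the pose commanded when the call began, along the tool's axes at that moment; what a row does not reach only later rows make up. The controller multiplies each number of a shift by 1 m and each number of a turn by 90 degrees. A row lasts 1/12 s, in which the tool goes at most 41.7 mm and 7.16 degrees, less where a joint would pass 70% of its speed; a pose out of reach is approached as far as the arm can. A call with a number of a shift or a turn outside -1 to 1 is refused whole. A call with a gripper value outside its range is refused whole. The fingers move at their own pace and stop on an object; "force" is the grip in N (left out, the last holds). Time passes only in rows, so rows that repeat a pose let the fingers close. It gives the time, the measured TCP pose, the force, the opening and the grip force at its end, in the units of the state.
- state(): the state, without advancing time (a new reading comes with each control period).
- get_image(name): name is "side" or "top"; returns the picture (384x512x3 uint8, red, green, blue); there is no depth.
- get_calibration(name): a dict with "intrinsics" (3x3 intrinsics, pixels), "R" (3x3) and "t" (3): a world point X has camera coordinates R X + t. Camera axes: x right, y down, z forward; pixel columns grow to the right and rows downward; lengths in mm; the calibration is good to about 2 mm. A picture is of the moment at which its call begins. get_calibration takes no time and is no camera call.
- sign_off(): hands the job in; it is judged then, once.
The state is a dict: "clock": time; "q": joint angles; "qvel": joint speeds; "joint_efforts": joint torques, N m; "tcp_pos": TCP position; "ee_rot": TCP orientation; "contact_force": force on the tool from outside, world axes, zero at the start; "wrist_torque": the same for the moment, N m; "gripper_width": finger opening in mm; "finger_force": force on a finger pad.
Only numpy, scipy, OpenCV 4.12 (cv2) and the standard library are available. Lean on these libraries where they do the work, as an engineer would, in place of code of your own. Each camera call takes 0.05 s, during which the arm holds its last target. There are 200 camera calls.

TASK

Swing the red keeper bar out, clear of the fixture, and put every orange power module into a bay of the fixture, one to a bay, lying flat on the bay floor. Then close the heavy steel lid: tilted about 25 degrees, rest its yellow edge on the fixture's ledge, pushed fully home under the two yellow hooks, and pivot it down slowly (a second or two, never let it drop) until it lies flat on the toe posts. Last, swing the keeper bar shut over the lid into its detent, and leave the solder spool, spray can and screwdriver where they are.

Things in the scene. Friction and masses are not known exactly. Their poses are not given: they have to be found in the camera images.
- fixture: Burn-in fixture, fixed to the bench: aluminium base 240 x 210 x 10 mm (x -125 to 115, y -105 to 105 mm). Origin on the bench surface; its x points away from the robot at yaw 0, z up. Four green bays; a lid ledge with two yellow hooks at its near (-x) end; two toe posts (tops z 48 mm, x 82 to 96, y 45 to 65 mm either side) carry the lid's other end.
- ledge (a point): Middle of the ledge's top where the lid's yellow lower edge ends up (fixture x -112, y 0, z 48 mm), axes as the fixture's. The flat ledge runs 32 mm from here to +x and 65 mm to either side. Closed, the lid lies flat with its underside at this height, its yellow edge here, its centre 104 mm to +x.
- hooks (a point): Midway between the two yellow hooks (y -45 and 45 mm, each 24 mm wide), at the underside of their lips, 18 mm above the ledge (fixture z 66 mm). Their upright faces at fixture x -112 mm stop the lid's edge; the lips are 6 mm thick and reach 10 mm over the ledge, to x -102 mm.
- bay0 (a point): Centre of the floor of the near right bay (seen from the robot), on its surface, 10 mm above the bench; axes as the fixture's. Inside its 8 mm high black fences the bay is 74 mm along x and 46 mm along y. Any module may go into any bay, its long side along the bay's x.
- bay1 (a point): Centre of the floor of the near left bay (seen from the robot), on its surface, 10 mm above the bench; axes as the fixture's. Inside its 8 mm high black fences the bay is 74 mm along x and 46 mm along y. Any module may go into any bay, its long side along the bay's x.
- bay2 (a point): Centre of the floor of the far right bay (seen from the robot), on its surface, 10 mm above the bench; axes as the fixture's. Inside its 8 mm high black fences the bay is 74 mm along x and 46 mm along y. Any module may go into any bay, its long side along the bay's x.
- bay3 (a point): Centre of the floor of the far left bay (seen from the robot), on its surface, 10 mm above the bench; axes as the fixture's. Inside its 8 mm high black fences the bay is 74 mm along x and 46 mm along y. Any module may go into any bay, its long side along the bay's x.
- m1_c (a point): Centre (half-way up) of an orange power module: a plain block 60 mm along its x, 30 mm along y, 32 mm high, about 0.12 kg, dark finned top; may be absent. Grip it across the 30 mm sides. Starts on a 4 mm thick black mat to the robot's right. In a bay its centre is 16 mm above the bay floor.
- m2_c (a point): Centre (half-way up) of an orange power module: a plain block 60 mm along its x, 30 mm along y, 32 mm high, about 0.12 kg, dark finned top; may be absent. Grip it across the 30 mm sides. Starts on a 4 mm thick black mat to the robot's right. In a bay its centre is 16 mm above the bay floor.
- m3_c (a point): Centre (half-way up) of an orange power module: a plain block 60 mm along its x, 30 mm along y, 32 mm high, about 0.12 kg, dark finned top; may be absent. Grip it across the 30 mm sides. Starts on a 4 mm thick black mat to the robot's right. In a bay its centre is 16 mm above the bay floor.
- m4_c (a point): Centre (half-way up) of an orange power module: a plain block 60 mm along its x, 30 mm along y, 32 mm high, about 0.12 kg, dark finned top; may be absent. Grip it across the 30 mm sides. Starts on a 4 mm thick black mat to the robot's right. In a bay its centre is 16 mm above the bay floor.
- lid_handle (a point): Centre of the lid's handle, an upright black rib 12 mm thick along the lid's x, 66 mm long along y, spanning 6 to 42 mm above the lid's underside; this point is 24 mm above the underside at the lid's middle. Axes are the lid's: x from the yellow end to the other end, z up.
- lid_heel (a point): Middle of the lower edge of the lid's yellow end (lid x -104 mm, on the underside, 24 mm below the handle's centre). Axes are the lid's.
- lid: Steel lid 208 mm (x) by 130 mm (y) by 6 mm, about 0.8 kg, with a yellow strip along its -x end; starts flat on the bench to the robot's left. Origin at the centre of its underside.
- keeper (a joint): Angle of the red keeper bar about its upright pivot: 0 is shut (bar across the lid's far end along the fixture's -y), growing as it swings out, 1.57: along the fixture's +x, stop at 1.6. Starts part-way over the bays. Light friction, stays where left. In the last 0.2 rad a sprung ball resists with 4 to 8 N at the knob, then holds it at 0.
- keeper_knob (a point): Middle of the keeper's upright black knob, diameter 14 mm, from fixture z 68 to 104 mm (this point at 88 mm), on the bar 100 mm from the pivot. At joint angle q it stands at pivot + 100 mm * (sin q, -cos q) in the fixture's x, y. Pinch it from above or push it sideways.
- keeper_pivot (a point): Point on the keeper's pivot axis at the underside of the bar (fixture x 82, y 87, z 58 mm); axes as the fixture's. The bar is 185 mm long, 18 mm wide, 10 mm thick and passes 4 mm above the closed lid. Its post (radius 10 mm) and the 22 mm square detent post at fixture x 97, y -85 mm end below z 62 mm.
- spool_c (a point): Middle of a standing solder spool with green flanges, diameter 52 mm, 50 mm high. Leave it alone.
- spray_c (a point): Middle of a standing spray can, diameter 52 mm, 150 mm high. Leave it alone.
- driver_c (a point): Near the middle of a screwdriver 190 mm long lying on the bench. Leave it alone.
Not all that is in view belongs to the job. Leave any pink or purple look-alike of the part that bears m4_c alone. Several things have the shape of the lid; the one meant has the colours described above.

How it is judged:
By the outcome, as a careful person would: the job done as asked, in the order asked, and still so for the second after the job is handed in, with the robot touching nothing.
Of m1, m2, m3, m4 only 3 to 4 are there at a start; the rules pass over those that are not, and their reading is None.
At some moment in a run one of m1, m2, m3, m4 may be knocked a few centimetres aside while the robot is not near it.
Once in a run the grip may slacken for a moment while it holds something.
It also fails if it takes over 200 s, if anything falls off the work surface, if the arm or the gripper's body presses on something with over 40 N, if the wrist force passes 120 N, or if a joint passes its speed limit or range.

## Working session

There is one attempt and no reset: what is moved stays moved. The work goes in short steps, Python scripts to look and compute and a tool call to move; the robot and the scene stay as the last step left them, time stands still between calls to the robot, and variables do not carry over. Pictures are saved under pics/ and viewed, at most 18 in all, crops included, and the job is handed in when it is done.

Besides the shell and the picture viewer there is one more tool, called after "Emit:" by a JSON object that holds its "name" and its "arguments". drive_tool: Moves the arm, as the interface text tells. Its arguments: {"type":"object","properties":{"series":{"type":"array","items":{"type":"array","items":{"type":"number"}}},"force":{"type":"number"}},"required":["series"]}

```bash
ls; mkdir -p pics; python3 - <<'E'
from station import *
import cv2,numpy as np
s=state(); print({k:np.round(v,3).tolist() for k,v in s.items()})
for n in("top","side"):
    im=get_image(n); cv2.imwrite(f"pics/{n}0.png",im[:,:,::-1]); np.save(f"pics/{n}0.npy",im)
    c=get_calibration(n); print(n,{k:np.round(v,3).tolist() for k,v in c.items()})
a=[cv2.imread(f"pics/{n}0.png") for n in("top","side")]
for n,x in zip(("top","side"),a): cv2.imwrite(f"pics/{n}0b.png",cv2.resize(x,(800,600),interpolation=cv2.INTER_CUBIC))
E
```

```text
pics
{'clock': 0.0, 'q': [1.165, 0.116, 1.442, -0.0, 1.584, -0.038], 'qvel': [-0.0, -0.001, -0.0, -0.001, -0.001, -0.002], 'joint_efforts': [0.001, -73.198, -63.249, 0.0, 0.006, -0.0], 'tcp_pos': [242.634, 629.679, 230.551], 'ee_rot': [[-0.933, 0.36, -0.0], [0.36, 0.933, -0.001], [0.0, -0.001, -1.0]], 'contact_force': [0.737, -1.222, 0.765], 'wrist_torque': [0.017, 0.045, 0.039], 'finger_force': 0.0, 'gripper_width': 85.346}
top {'intrinsics': [[400.445, 0.0, 257.034], [0.0, 400.445, 199.202], [0.0, 0.0, 1.0]], 'R': [[0.027, -0.999, 0.021], [-0.988, -0.029, -0.152], [0.153, -0.017, -0.988]], 't': [38.713, 541.092, 1233.613]}
side {'intrinsics': [[358.978, 0.0, 250.48], [0.0, 358.978, 192.26], [0.0, 0.0, 1.0]], 'R': [[-0.993, -0.119, -0.016], [-0.058, 0.594, -0.802], [0.105, -0.795, -0.597]], 't': [576.148, 42.784, 1440.451]}
```

View pics/top0b.png

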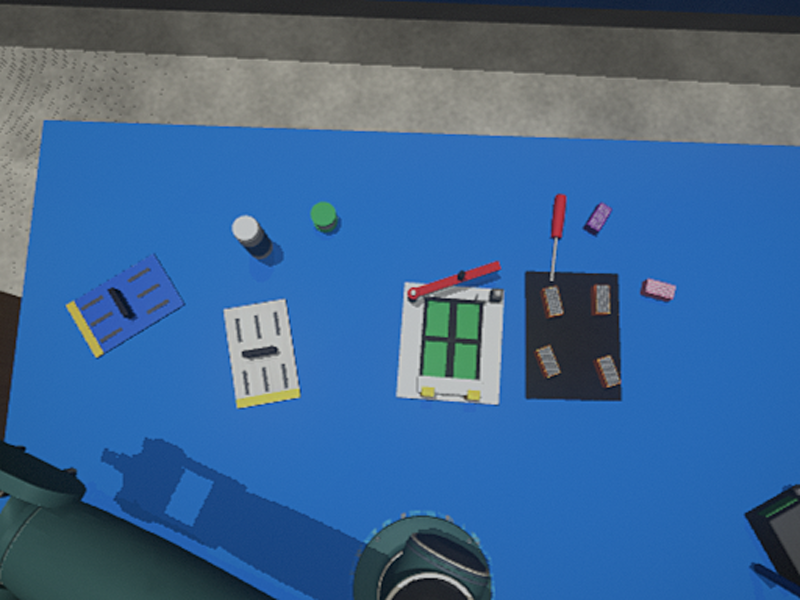

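View pics/side0b.png

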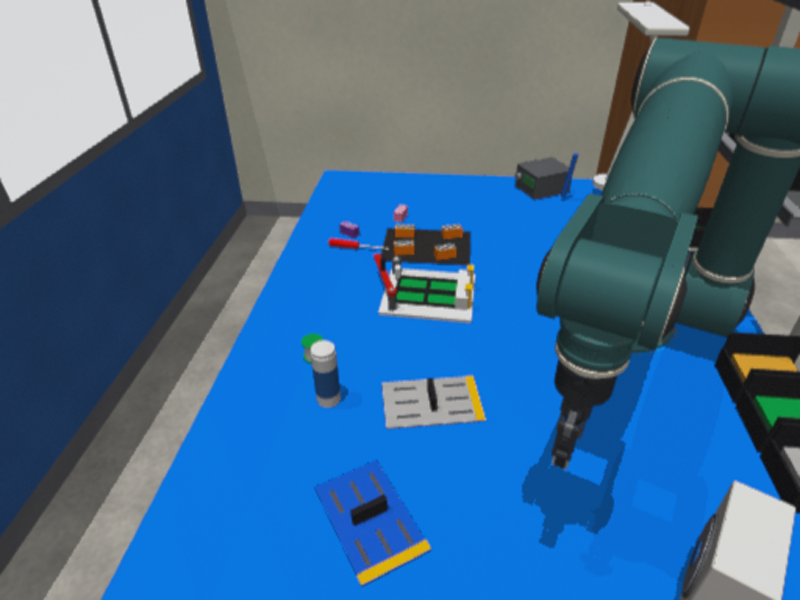

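The blue lid at (125,305) in the 800x600 top view is a decoy. The steel-grey one with the yellow strip, at (262,352), fits the description. Four orange modules sit on the mat at (552,302), (601,299), (547,361) and (608,371). The pink (658,289) and purple (598,218) blocks are look-alikes. I'll measure next and confirm with one enlarged crop.

```bash
cat > h.py <<'E'
import cv2,numpy as np
from station import *
C={n:get_calibration(n) for n in("top","side")}
def plane(n,px,z):
    c=C[n];K,R,t=[np.array(c[k]) for k in("intrinsics","R","t")]
    px=np.atleast_2d(px).astype(float); d=(np.linalg.inv(K)@np.c_[px,np.ones(len(px))].T).T@R
    o=-R.T@t; return (o+d*((z-o[2])/d[:,2])[:,None])
def proj(n,X):
    c=C[n];K,R,t=[np.array(c[k]) for k in("intrinsics","R","t")]
    p=(np.atleast_2d(X)@R.T+t)@K.T; return p[:,:2]/p[:,2:]
def snap(n):
    im=get_image(n); return im, cv2.cvtColor(im,cv2.COLOR_RGB2HSV)
def blobs(m,amin=8):
    N,l,s,c=cv2.connectedComponentsWithStats(m.astype(np.uint8),connectivity=8)
    return [(c[i],s[i,4],l==i) for i in range(1,N) if s[i,4]>=amin]
def rect(n,mask,z):
    "minAreaRect of a mask in world mm on plane z: centre, long-side yaw(deg), size"
    ys,xs=np.nonzero(mask); P=plane(n,np.c_[xs,ys],z)[:,:2].astype(np.float32)
    r=cv2.minAreaRect(P); b=cv2.boxPoints(r); e=[b[1]-b[0],b[2]-b[1]]
    e=max(e,key=np.linalg.norm); return np.round(P.mean(0),1),np.round(r[0],1),round(float(np.degrees(np.arctan2(e[1],e[0])))%180,1),np.round(sorted(r[1]),1)
E
python3 - <<'E'
from h import *
im=np.load("pics/top0.npy"); hs=cv2.cvtColor(im,cv2.COLOR_RGB2HSV); H,S,V=cv2.split(hs)
print("cam",-np.array(C["top"]["R"]).T@C["top"]["t"])
def box(m,x0,x1,y0,y1):
    o=np.zeros_like(m); o[y0:y1,x0:x1]=m[y0:y1,x0:x1]; return o
for nm,m,z in [("green",(H>45)&(H<75)&(S>120),10),("yellow",(H>20)&(H<33)&(S>120)&(V>120),6),("redbar",((H<5)|(H>174))&(S>150),68)]:
    for c,a,k in blobs(m): print(nm,np.round(c,1),a,*rect("top",k,z))
w=(S<60)&(V>110)
for c,a,k in blobs(w,40): print("white",np.round(c,1),a,*rect("top",k,10))
mod=box(((V>75)&~((H>95)&(H<125)&(S>110))).astype(np.uint8),340,395,176,256)
for c,a,k in blobs(mod): print("mod",np.round(c,1),a,*rect("top",k,36))
print([im[y,x].tolist() for x,y in [(384,190),(353,195),(365,215),(330,220),(262,190)]])
crop=im[150:270,130:430][:,:,::-1]; cv2.imwrite("pics/crop1.png",cv2.resize(crop,(800,320),interpolation=cv2.INTER_CUBIC))
E
```

```text
cam [ 344.78619037   75.10069325 1300.60148912]
green [206.5 137. ] 187 [749.3 227.5] [750.2 227. ] 28.3 [49.2 49.8]
green [279.8 203.7] 314 [532.1 -21.1] [532.5 -20.8] 177.1 [46.1 72.8]
green [298.8 205. ] 310 [529.6 -83.2] [529.9 -82.9] 177.1 [45.5 73.1]
green [278.1 229. ] 303 [449.5 -17.1] [449.7 -17.3] 176.4 [45.3 69.1]
green [297.4 230.4] 303 [446.5 -79.6] [446.4 -78.4] 0.5 [45.3 68.4]
green [505.2 321.2] 13 [ 178.5 -739.8] [ 178.8 -740. ] 119.9 [ 4.6 28.2]
green [495.4 327. ] 17 [ 160.2 -707.1] [ 159.6 -706.3] 115.9 [ 4. 38.]
yellow [ 54.  210.4] 192 [489.5 706.8] [489.8 707. ] 34.4 [ 15.3 127.8]
yellow [171.5 254.4] 198 [359.  321.3] [359.1 321.5] 101.6 [ 15.5 126.5]
yellow [273.2 250. ] 37 [381.7  -2.9] [380.2  -4. ] 91.2 [16.  22.5]
yellow [302.9 252.4] 41 [376.8 -98.5] [376.3 -97.4] 91.5 [15.9 22.8]
redbar [357.2 137.3] 162 [ 746.  -261.5] [ 745.2 -261.3] 173.1 [20.2 87.5]
redbar [308. 173.] 112 [ 624.2 -104.2] [ 624.2 -103.1] 110.4 [15.2 74.8]
redbar [277.6 183. ] 160 [589.1  -8.8] [587.6  -6.9] 107.9 [ 20.9 104.7]
white [225.2  69.2] 23538 [993.3 169.1] [823.8  67.8] 89.
[... 548 characters left out ...]
2 [ 449.5 -254.1] [ 449.9 -253.8] 21.7 [23.9 55.8]
white [389.7 237.2] 117 [ 432.8 -379.1] [ 432.9 -379.3] 19.6 [24.8 55.3]
white [287.7 358.5] 80 [ 51.6 -54. ] [ 52.3 -53.8] 66.3 [  8.8 143.1]
white [275.2 372.9] 188 [  8.7 -16.4] [  4.  -14.5] 91.2 [ 49.3 167.9]
mod [352.9 177.4] 11 [ 621.4 -254.8] [ 620.9 -255.1] 179.4 [ 6.5 10.2]
mod [353.3 192.5] 209 [ 571.6 -255.6] [ 572.1 -254.9] 12.0 [36.8 62.4]
mod [384.6 191.1] 209 [ 579.2 -357.2] [ 579.6 -356.9] 178.8 [35.8 60.7]
mod [350.3 230.7] 208 [ 448.4 -244.7] [ 448.2 -244.1] 21.6 [35.9 62.1]
mod [388.5 236.7] 199 [ 432.7 -366.2] [ 431.3 -366.3] 19.8 [38.3 61.2]
[[103, 107, 112], [122, 126, 129], [36, 39, 47], [50, 109, 184], [132, 38, 50]]
```

View pics/crop1.png

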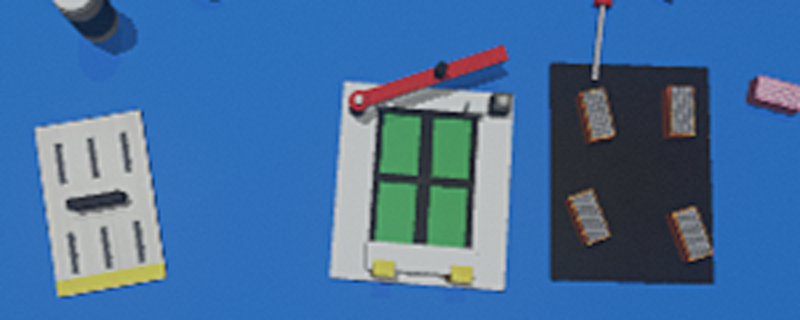

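The crop confirms it: steel lid with yellow edge at crop (100,200), fixture at (425,185) with the keeper about 0.4 rad open, and four orange modules on the mat. The pink block is off the mat at the right. Next I'll work out the keeper approach.

```bash
cat >> h.py <<'E'
YF=np.radians(-2.7); OF=np.array([488.,-50.])
RF=np.array([[np.cos(YF),-np.sin(YF)],[np.sin(YF),np.cos(YF)]])
def f2w(p): p=np.array(p,float); return np.r_[OF+RF@p[:2],p[2:]]
def w2f(p): p=np.array(p,float); return np.r_[RF.T@(p[:2]-OF),p[2:]]
def shift(w,ydeg=None,start=None):
    "w: world xyz of TCP; ydeg: world direction of tool y (mod 180). prints shift row from now"
    s=state(); R=np.array(s["ee_rot"]); p=np.array(s["tcp_pos"])
    y=np.degrees(np.arctan2(R[1,1],R[0,1])); t=0
    if ydeg is not None: t=-((ydeg-y+90)%180-90)
    d=R.T@(np.array(w)-p)
    return np.round(np.r_[d/1000,t/90],4).tolist()
def st():
    s=state(); print("t",round(s["clock"],2),"tcp",np.round(s["tcp_pos"],1),"fix",np.round(w2f(s["tcp_pos"]),1),"F",np.round(s["contact_force"],1),"w",round(s["gripper_width"],1),"ff",round(s["finger_force"],1),"q",np.round(s["q"],2))
def mods(im):
    H,S,V=cv2.split(cv2.cvtColor(im,cv2.COLOR_RGB2HSV)); out=[]
    for c,a,k in blobs((S<60)&(V>85),60):
        if a<260 and 335<c[0]<400 and 175<c[1]<260: out.append((np.round(c,1),a)+rect("top",k,36))
    return out
E
python3 - <<'E'
from h import *
for m in mods(np.load("pics/top0.npy")): print(*m)
st(); w=f2w([82+100*np.sin(.4),87-100*np.cos(.4)]); print("knob",w,"px",proj("top",[*w,104]),"seen near (295,176)")
print(shift([*w,200],45-2.7))
E
```

```text
[385.5 190.7] 138 [ 580.6 -360. ] [ 581.4 -360.1] 178.8 [22.8 56.6]
[354.  192.2] 135 [ 572.6 -258. ] [ 573.4 -257.8] 11.2 [25.6 56.5]
[351.2 230.8] 137 [ 447.9 -247.7] [ 448.  -247.7] 21.6 [24.6 54.7]
[389.8 237.2] 136 [ 431.3 -370.4] [ 431.3 -370.7] 19.6 [25.4 54.2]
t 0.1 tcp [242.6 629.7 230.6] fix [-277.1  667.4  230.6] F [-0.2 -0.1  0.1] w 85.5 ff 0.0 q [ 1.17  0.12  1.44 -0.    1.58 -0.04]
knob [608.56704345 -60.79757154] px [[295.54086629 174.95858825]] seen near (295,176)
[-0.5897, -0.5127, 0.0311, 0.2959]
```

Emit:
{"name": "drive_tool", "arguments": {"series": [[-0.029,-0.026,0,0,0],[-0.059,-0.051,0,0,0],[-0.088,-0.077,0,0,0],[-0.118,-0.103,0,0,0],[-0.147,-0.128,0,0,0]]}}

```text
clock: 0.52
tcp_pos: [334.2, 455.7, 230.9]
ee_rot: [[-0.933, 0.359, -0.0], [0.359, 0.933, -0.0], [0.0, -0.0, -1.0]]
contact_force: [1.3, -0.6, -0.0]
gripper_width: 85.8
finger_force: 0.0
```

Emit:
{"name": "drive_tool", "arguments": {"series": [[-0.029,-0.026,0,0,0],[-0.059,-0.051,0,0,0],[-0.088,-0.077,0,0,0],[-0.118,-0.103,0,0,0],[-0.147,-0.128,0,0,0]]}}

```text
clock: 0.93
tcp_pos: [425.4, 283.3, 231.2]
ee_rot: [[-0.933, 0.359, 0.0], [0.359, 0.933, -0.0], [-0.0, -0.0, -1.0]]
contact_force: [1.2, 0.6, 0.3]
gripper_width: 85.3
finger_force: 0.0
```

Emit:
{"name": "drive_tool", "arguments": {"series": [[-0.029,-0.026,0,0,0],[-0.059,-0.051,0,0,0],[-0.088,-0.077,0,0,0],[-0.118,-0.103,0,0,0],[-0.147,-0.128,0,0,0]]}}

```text
clock: 1.35
tcp_pos: [516.5, 110.9, 231.2]
ee_rot: [[-0.933, 0.36, 0.0], [0.36, 0.933, -0.0], [-0.0, -0.0, -1.0]]
contact_force: [0.6, 0.9, -0.1]
gripper_width: 85.5
finger_force: 0.0
```

Emit:
{"name": "drive_tool", "arguments": {"series": [[-0.147,-0.128,0.03,0.3,0],[-0.147,-0.128,0.03,0.3,0],[-0.147,-0.128,0.03,0.3,0],[-0.147,-0.128,0.03,0.3,0],[-0.147,-0.128,0.03,0.3,0]]}}

```text
clock: 1.77
tcp_pos: [607.9, -62.3, 200.2]
ee_rot: [[-0.662, 0.749, -0.001], [0.749, 0.662, -0.0], [0.0, -0.001, -1.0]]
contact_force: [0.9, 0.4, 0.7]
gripper_width: 85.5
finger_force: 0.0
```

```bash
python3 - <<'E'
from h import *
st(); w=f2w([82+100*np.sin(.4),87-100*np.cos(.4)])
print(shift([*w,120],45-2.7))
E
```

```text
t 1.77 tcp [607.9 -62.3 200.2] fix [120.4  -6.7 200.2] F [0.9 0.4 0.7] w 85.5 ff 0.0 q [-0.14 -0.01  1.62 -0.    1.53 -0.87]
[0.0007, 0.0016, 0.0802, -0.0092]
```

Emit:
{"name": "drive_tool", "arguments": {"series": [[0.001,0.002,0.04,-0.01,0],[0.001,0.002,0.08,-0.01,0],[0.001,0.002,0.11,-0.01,0],[0.001,0.002,0.12,-0.01,0.3],[0.001,0.002,0.122,-0.01,0.6]]}}

```text
clock: 2.18
tcp_pos: [607.0, -57.1, 76.9]
ee_rot: [[-0.68, 0.733, -0.004], [0.733, 0.68, 0.001], [0.003, -0.003, -1.0]]
contact_force: [0.2, -0.5, -0.7]
gripper_width: 64.2
finger_force: 0.0
```

Emit:
{"name": "drive_tool", "arguments": {"series": [[0,0,0,0,1],[0,0,0,0,1],[0,0,0,0,1],[0,0,0,0,1],[0,0,0,0,1]], "force": 30}}

```text
clock: 2.6
tcp_pos: [608.9, -57.3, 81.2]
ee_rot: [[-0.68, 0.733, 0.003], [0.733, 0.68, -0.0], [-0.002, 0.002, -1.0]]
contact_force: [-0.7, 0.7, 7.5]
gripper_width: 12.8
finger_force: 29.7
```

```bash
python3 - <<'E'
from h import *
st(); s=state(); R=np.array(s["ee_rot"]); p=w2f(s["tcp_pos"])
q0=np.arctan2(p[0]-82,-(p[1]-87)); print("q0",q0,"r",np.hypot(p[0]-82,p[1]-87))
qs=np.linspace(q0,1.58,16)[1:]
r=[R.T@(np.r_[f2w([82+100*np.sin(q),87-100*np.cos(q)]),s["tcp_pos"][2]]-s["tcp_pos"])/1000 for q in qs]
print(np.round(r,3)[:,:2].tolist()); r=np.array(r)
print(np.round(r[5:10]-r[4],3)[:,:2].tolist(),np.round(r[10:]-r[9],3)[:,:2].tolist())
E
```

```text
t 2.6 tcp [608.9 -57.3  81.2] fix [121.2  -1.5  81.2] F [-0.7  0.7  7.5] w 12.8 ff 29.7 q [-0.14  0.06  1.75 -0.    1.33 -0.88]
q0 0.4163066468460109 r 96.81577502453389
[[-0.006, 0.006], [-0.008, 0.014], [-0.009, 0.021], [-0.01, 0.029], [-0.01, 0.037], [-0.01, 0.044], [-0.009, 0.052], [-0.007, 0.06], [-0.005, 0.067], [-0.002, 0.074], [0.001, 0.081], [0.005, 0.088], [0.009, 0.095], [0.014, 0.101], [0.019, 0.106]]
[[0.0, 0.008], [0.001, 0.015], [0.003, 0.023], [0.005, 0.03], [0.008, 0.038]] [[0.003, 0.007], [0.007, 0.014], [0.011, 0.02], [0.016, 0.026], [0.021, 0.032]]
```

Emit:
{"name": "drive_tool", "arguments": {"series": [[-0.003,0.006,-0.002,0,1],[-0.005,0.014,-0.002,0,1],[-0.006,0.021,-0.002,0,1],[-0.007,0.029,-0.002,0,1],[-0.007,0.037,-0.002,0,1]]}}

```text
clock: 3.02
tcp_pos: [641.1, -37.3, 81.5]
ee_rot: [[-0.68, 0.734, 0.001], [0.734, 0.68, -0.001], [-0.001, 0.0, -1.0]]
contact_force: [-2.8, 0.7, -3.7]
gripper_width: 12.8
finger_force: 30.6
```

Emit:
{"name": "drive_tool", "arguments": {"series": [[0.0,0.008,0,0,1],[0.001,0.015,0,0,1],[0.003,0.023,0,0,1],[0.005,0.03,0,0,1],[0.008,0.038,0,0,1]]}}

```text
clock: 3.43
tcp_pos: [662.6, -4.7, 81.4]
ee_rot: [[-0.68, 0.733, -0.0], [0.733, 0.68, 0.0], [0.0, -0.0, -1.0]]
contact_force: [-2.6, -1.3, 3.3]
gripper_width: 12.7
finger_force: 31.2
```

Emit:
{"name": "drive_tool", "arguments": {"series": [[0.003,0.007,0,0,1],[0.007,0.014,0,0,1],[0.011,0.02,0,0,1],[0.016,0.026,0,0,1],[0.02,0.031,0,0,1]]}}

```text
clock: 3.85
tcp_pos: [671.9, 31.1, 81.6]
ee_rot: [[-0.68, 0.733, 0.001], [0.733, 0.68, -0.0], [-0.001, 0.0, -1.0]]
contact_force: [-3.5, -3.7, 2.2]
gripper_width: 12.8
finger_force: 31.0
```

Emit:
{"name": "drive_tool", "arguments": {"series": [[0,0,0,0,1],[0,0,0,0,0.6],[0,0,0,0,0],[0,0,-0.03,0,0],[0,0,-0.06,0,0]]}}

```text
clock: 4.27
tcp_pos: [670.4, 29.9, 139.9]
ee_rot: [[-0.679, 0.734, -0.004], [0.734, 0.679, 0.0], [0.003, -0.003, -1.0]]
contact_force: [0.9, -0.2, 0.8]
gripper_width: 60.7
finger_force: 0.0
```

```bash
python3 - <<'E'
from h import *
st()
E
```

```text
t 4.27 tcp [670.4  29.9 139.9] fix [178.4  88.4 139.9] F [ 0.9 -0.2  0.8] w 60.7 ff 0.0 q [ 0.01  0.15  1.56  0.    1.44 -0.74]
```

```bash
python3 - <<'E'
from h import *
im,_=snap("top")
for m in mods(im): print(*m)
print(shift([573,-258,100],101.5),shift([573,-258,14],101.5))
E
```

```text
[385.5 190.6] 140 [ 581.  -360.1] [ 581.4 -360.1] 178.8 [22.8 56.6]
[354.1 192.3] 136 [ 572.4 -258.2] [ 573.6 -258.6] 13.5 [26.9 57.4]
[351.2 230.8] 137 [ 447.9 -247.7] [ 448.  -247.7] 21.6 [24.6 54.7]
[389.8 237.2] 136 [ 431.3 -370.4] [ 431.3 -370.7] 19.6 [25.4 54.2]
[-0.1433, -0.269, 0.0478, -0.6522] [-0.143, -0.2694, 0.1338, -0.6522]
```

Emit:
{"name": "drive_tool", "arguments": {"series": [[-0.018,-0.034,0.004,0,0],[-0.036,-0.067,0.008,0,0],[-0.054,-0.101,0.012,0,0],[-0.072,-0.134,0.016,0,0],[-0.09,-0.168,0.02,0,0]]}}

```text
clock: 4.73
tcp_pos: [608.5, -151.6, 121.0]
ee_rot: [[-0.68, 0.733, 0.0], [0.733, 0.68, 0.0], [-0.0, 0.0, -1.0]]
contact_force: [0.8, -0.0, -0.2]
gripper_width: 85.3
finger_force: 0.0
```

Emit:
{"name": "drive_tool", "arguments": {"series": [[-0.018,-0.034,0.004,-0.078,0],[-0.036,-0.067,0.008,-0.156,0],[-0.053,-0.101,0.012,-0.234,0],[-0.053,-0.101,0.02,-0.312,0],[-0.053,-0.101,0.02,-0.39,0]]}}

```text
clock: 5.15
tcp_pos: [569.8, -259.6, 99.6]
ee_rot: [[-0.978, 0.207, -0.002], [0.207, 0.978, 0.001], [0.002, 0.0, -1.0]]
contact_force: [0.1, 0.3, -0.1]
gripper_width: 85.3
finger_force: 0.0
```

Emit:
{"name": "drive_tool", "arguments": {"series": [[0,0,0,-0.078,0],[0,0,0,-0.156,0],[0,0,0,-0.234,0],[0,0,0,-0.262,0],[0,0,0,-0.262,0]]}}

```text
clock: 5.57
tcp_pos: [571.2, -257.8, 101.1]
ee_rot: [[-0.98, -0.201, -0.0], [-0.201, 0.98, 0.0], [0.0, 0.0, -1.0]]
contact_force: [-0.1, 0.6, 0.1]
gripper_width: 85.2
finger_force: 0.0
```

```bash
python3 - <<'E'
from h import *
st(); print(shift([573,-258,14],102))
E
```

```text
t 5.57 tcp [ 571.2 -257.8  101.1] fix [  92.9 -203.6  101.1] F [-0.1  0.6  0.1] w 85.2 ff 0.0 q [-0.46  0.08  1.7   0.    1.37 -2.24]
[-0.0017, -0.0006, 0.0871, -0.0043]
```

Emit:
{"name": "drive_tool", "arguments": {"series": [[-0.002,0,0.04,0,0],[-0.002,0,0.075,0,0],[-0.002,0,0.087,0,0],[-0.002,0,0.087,0,0.5],[-0.002,0,0.087,0,1]], "force": 50}}

```text
clock: 5.98
tcp_pos: [573.5, -257.3, 15.0]
ee_rot: [[-0.98, -0.198, -0.0], [-0.198, 0.98, 0.0], [0.0, 0.0, -1.0]]
contact_force: [0.6, 0.3, 0.6]
gripper_width: 64.3
finger_force: 0.0
```

Emit:
{"name": "drive_tool", "arguments": {"series": [[0,0,0,0,1],[0,0,0,0,1],[0,0,0,0,1],[0,0,0,0,1],[0,0,-0.02,0,1]]}}

```text
clock: 6.4
tcp_pos: [572.4, -256.6, 32.4]
ee_rot: [[-0.98, -0.199, -0.003], [-0.199, 0.98, 0.001], [0.002, 0.002, -1.0]]
contact_force: [-0.6, 0.1, -1.8]
gripper_width: 28.8
finger_force: 49.7
```

Emit:
{"name": "drive_tool", "arguments": {"series": [[0,0,-0.03,0,1],[0,0,-0.06,0,1],[0,0,-0.09,0,1],[0,0,-0.1,0.08,1],[0,0,-0.1,0.158,1]]}}

```text
clock: 6.82
tcp_pos: [574.8, -257.7, 139.4]
ee_rot: [[-0.999, 0.053, 0.006], [0.053, 0.999, -0.003], [-0.006, -0.003, -1.0]]
contact_force: [0.1, -0.2, -1.7]
gripper_width: 28.9
finger_force: 49.8
```

```bash
python3 - <<'E'
from h import *
b=f2w([43,-31,0]); st(); print(b,shift([*b[:2],120],87.3),shift([*b[:2],20],87.3))
E
```

```text
t 6.82 tcp [ 574.8 -257.7  139.4] fix [  96.5 -203.4  139.4] F [ 0.1 -0.2 -1.7] w 28.9 ff 49.8 q [-0.46  0.05  1.66 -0.    1.42 -1.98]
[529.49196465 -82.9911635    0.        ] [0.0545, 0.1722, 0.0186, -0.0035] [0.0551, 0.1724, 0.1186, -0.0035]
```

Emit:
{"name": "drive_tool", "arguments": {"series": [[0.011,0.034,0,0,1],[0.022,0.069,0,0,1],[0.033,0.103,0,0,1],[0.044,0.138,0,0,1],[0.055,0.172,0.019,0,1]]}}

```text
clock: 7.23
tcp_pos: [527.5, -81.6, 119.4]
ee_rot: [[-0.999, 0.048, 0.006], [0.048, 0.999, -0.001], [-0.006, -0.001, -1.0]]
contact_force: [0.7, 1.1, -1.0]
gripper_width: 29.0
finger_force: 55.9
```

Emit:
{"name": "drive_tool", "arguments": {"series": [[0,0,0.035,0,1],[0,0,0.07,0,1],[0,0,0.085,0,1],[0,0,0.09,0,1],[0,0,0.09,0,1]]}}

```text
clock: 7.65
tcp_pos: [526.4, -82.7, 25.0]
ee_rot: [[-0.999, 0.047, -0.001], [0.047, 0.999, 0.0], [0.001, 0.0, -1.0]]
contact_force: [0.2, 0.6, -0.6]
gripper_width: 29.0
finger_force: 56.0
```

```bash
python3 - <<'E'
from h import *
b=f2w([43,-31,0]); st(); print(shift([*b[:2],20],87.3))
im,_=snap("top"); print(mods(im)); cv2.imwrite("pics/p1.png",cv2.resize(im[150:270,230:410][:,:,::-1],(720,480),interpolation=cv2.INTER_CUBIC))
E
```

```text
t 7.65 tcp [526.4 -82.7  25. ] fix [ 39.9 -30.8  25. ] F [ 0.2  0.6 -0.6] w 29.0 ff 56.0 q [-0.2  -0.06  1.96  0.    1.23 -1.73]
[-0.0031, -0.0002, 0.005, -0.0002]
[(array([385.5, 190.6]), np.int32(140), array([ 581. , -360.1], dtype=float32), array([ 581.4, -360.1]), 178.8, array([22.8, 56.6])), (array([351.2, 230.9]), np.int32(136), array([ 447.9, -247.6], dtype=float32), array([ 448. , -247.7]), 21.6, array([24.6, 54.7])), (array([389.8, 237.2]), np.int32(136), array([ 431.3, -370.4], dtype=float32), array([ 431.3, -370.7]), 19.6, array([25.4, 54.2]))]
```

View pics/p1.png

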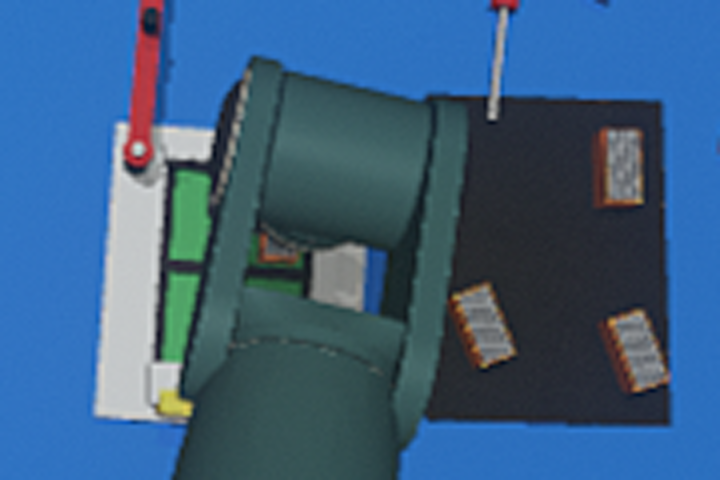

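The keeper stands along +x, clear of the fixture, with the knob at (150,20). The module is inside the far right bay at (285,250), partly hidden by the arm. I'll set it down and release.

Emit:
{"name": "drive_tool", "arguments": {"series": [[-0.003,0,0.003,0,1],[-0.003,0,0.005,0,1],[-0.003,0,0.006,0,1],[-0.003,0,0.006,0,0.5],[-0.003,0,0.006,0,0.5]]}}

```text
clock: 8.12
tcp_pos: [530.5, -83.1, 20.6]
ee_rot: [[-0.999, 0.048, 0.002], [0.048, 0.999, -0.0], [-0.002, -0.0, -1.0]]
contact_force: [0.3, 0.7, -0.4]
gripper_width: 42.6
finger_force: 0.0
```

Emit:
{"name": "drive_tool", "arguments": {"series": [[0,0,0,0,0.5],[0,0,-0.02,0,0.5],[0,0,-0.05,0,0.5],[0,0,-0.085,0,0.5],[0,0,-0.1,0,0.3]]}}

```text
clock: 8.53
tcp_pos: [530.8, -83.1, 123.9]
ee_rot: [[-0.999, 0.047, 0.004], [0.047, 0.999, -0.001], [-0.004, -0.001, -1.0]]
contact_force: [0.5, -0.2, 0.9]
gripper_width: 53.4
finger_force: 0.0
```

```bash
python3 - <<'E'
from h import *
st(); print(shift([581,-360,100],88.8))
E
```

```text
t 8.53 tcp [530.8 -83.1 123.9] fix [ 44.3 -31.1 123.9] F [ 0.5 -0.2  0.9] w 53.4 ff 0.0 q [-0.2  -0.14  1.87  0.    1.41 -1.73]
[-0.0632, -0.2742, 0.0243, -0.0169]
```

Emit:
{"name": "drive_tool", "arguments": {"series": [[-0.009,-0.039,0,0,0],[-0.018,-0.078,0,0,0],[-0.027,-0.117,0,0,0],[-0.036,-0.156,0,0,0],[-0.045,-0.194,0,0,0]]}}

```text
clock: 8.95
tcp_pos: [565.5, -280.9, 119.6]
ee_rot: [[-0.999, 0.047, 0.0], [0.047, 0.999, -0.0], [-0.001, -0.0, -1.0]]
contact_force: [-0.2, 0.7, -0.2]
gripper_width: 85.0
finger_force: 0.0
```

Emit:
{"name": "drive_tool", "arguments": {"series": [[-0.009,-0.04,0.01,-0.017,0],[-0.018,-0.08,0.02,-0.017,0],[-0.018,-0.08,0.025,-0.017,0],[-0.018,-0.08,0.025,-0.017,0],[-0.018,-0.08,0.025,-0.017,0]]}}

```text
clock: 9.37
tcp_pos: [579.4, -359.4, 93.9]
ee_rot: [[-1.0, 0.021, -0.001], [0.021, 1.0, 0.001], [0.001, 0.001, -1.0]]
contact_force: [-0.2, 0.2, 0.7]
gripper_width: 85.7
finger_force: 0.0
```

```bash
python3 - <<'E'
from h import *
st(); print(shift([581,-360,14],88.8)); im,_=snap("top")
for m in mods(im): print(*m)
E
```

```text
t 9.37 tcp [ 579.4 -359.4   93.9] fix [ 105.8 -304.7   93.9] F [-0.2  0.2  0.7] w 85.7 ff 0.0 q [-0.59  0.2   1.58  0.    1.37 -2.14]
[-0.0017, -0.0007, 0.0799, -0.0002]
[351.2 230.8] 136 [ 448.  -247.6] [ 448.  -247.7] 21.6 [24.6 54.7]
```

Emit:
{"name": "drive_tool", "arguments": {"series": [[-0.002,0,0.04,0,0],[-0.002,0,0.07,0,0],[-0.002,0,0.08,0,0],[-0.002,0,0.08,0,0.5],[-0.002,0,0.08,0,1]]}}

```text
clock: 9.83
tcp_pos: [582.2, -359.1, 15.9]
ee_rot: [[-1.0, 0.02, 0.001], [0.02, 1.0, -0.0], [-0.001, -0.0, -1.0]]
contact_force: [-0.5, 0.1, 0.7]
gripper_width: 63.9
finger_force: 0.0
```

Emit:
{"name": "drive_tool", "arguments": {"series": [[0,0,0,0,1],[0,0,0,0,1],[0,0,0,0,1],[0,0,0,0,1],[0,0,-0.02,0,1]]}}

```text
clock: 10.25
tcp_pos: [580.6, -358.9, 32.2]
ee_rot: [[-1.0, 0.021, -0.003], [0.021, 1.0, 0.002], [0.003, 0.002, -1.0]]
contact_force: [-0.9, -0.3, -1.5]
gripper_width: 29.1
finger_force: 49.5
```

Emit:
{"name": "drive_tool", "arguments": {"series": [[0,0,-0.03,0,1],[0,0,-0.06,0,1],[0,0,-0.09,0,1],[0,0,-0.1,0.017,1],[0,0,-0.1,0.017,1]]}}

```text
clock: 10.67
tcp_pos: [582.7, -360.3, 139.1]
ee_rot: [[-0.999, 0.049, 0.005], [0.049, 0.999, -0.003], [-0.005, -0.003, -1.0]]
contact_force: [0.0, -0.0, -0.9]
gripper_width: 29.0
finger_force: 49.5
```

```bash
python3 - <<'E'
from h import *
b=f2w([43,31,0]); st(); print(b,shift([*b[:2],120],87.3))
E
```

```text
t 10.67 tcp [ 582.7 -360.3  139.1] fix [ 109.3 -305.5  139.1] F [ 0.  -0.  -0.9] w 29.0 ff 49.5 q [-0.59  0.17  1.53  0.    1.43 -2.11]
[532.4125646  -21.05999126   0.        ] [0.0669, 0.3365, 0.0176, -0.001]
```

Emit:
{"name": "drive_tool", "arguments": {"series": [[0.007,0.037,0,0,1],[0.015,0.074,0,0,1],[0.022,0.111,0,0,1],[0.03,0.148,0,0,1],[0.037,0.185,0,0,1]]}}

```text
clock: 11.08
tcp_pos: [552.3, -171.4, 133.2]
ee_rot: [[-0.999, 0.047, -0.001], [0.047, 0.999, 0.0], [0.001, 0.0, -1.0]]
contact_force: [0.8, 0.4, -1.2]
gripper_width: 28.6
finger_force: 49.6
```

Emit:
{"name": "drive_tool", "arguments": {"series": [[0.007,0.037,0,0,1],[0.015,0.074,0,0,1],[0.022,0.111,0,0,1],[0.03,0.148,0,0,1],[0.03,0.152,0.018,0,1]]}}

```text
clock: 11.5
tcp_pos: [530.6, -15.4, 118.5]
ee_rot: [[-0.999, 0.044, 0.004], [0.044, 0.999, 0.001], [-0.004, 0.001, -1.0]]
contact_force: [0.1, -1.0, -0.3]
gripper_width: 29.4
finger_force: 49.8
```

Emit:
{"name": "drive_tool", "arguments": {"series": [[0,0,0.035,0,1],[0,0,0.07,0,1],[0,0,0.085,0,1],[0,0,0.09,0,1],[0,0,0.09,0,1]]}}

```text
clock: 11.92
tcp_pos: [529.6, -19.7, 24.8]
ee_rot: [[-0.999, 0.047, -0.003], [0.047, 0.999, 0.0], [0.003, 0.0, -1.0]]
contact_force: [0.4, -0.0, -1.1]
gripper_width: 28.9
finger_force: 49.7
```

```bash
python3 - <<'E'
from h import *
b=f2w([43,31,0]); st(); print(shift([*b[:2],20],87.3)); im,_=snap("top")
for m in mods(im): print(*m)
E
```

```text
t 11.92 tcp [529.6 -19.7  24.8] fix [40.1 32.2 24.8] F [ 0.4 -0.  -1.1] w 28.9 ff 49.7 q [-0.09 -0.06  1.97 -0.    1.24 -1.61]
[-0.0029, -0.0012, 0.0047, 0.0002]
[351.2 230.8] 137 [ 447.9 -247.7] [ 448.  -247.7] 21.6 [24.6 54.7]
[389.8 237.2] 136 [ 431.3 -370.4] [ 431.3 -370.7] 19.6 [25.4 54.2]
```

Emit:
{"name": "drive_tool", "arguments": {"series": [[-0.003,-0.001,0.003,0,1],[-0.003,-0.001,0.005,0,1],[-0.003,-0.001,0.006,0,1],[-0.003,-0.001,0.006,0,0.5],[-0.003,-0.001,0.006,0,0.5]]}}

```text
clock: 12.38
tcp_pos: [534.1, -21.1, 21.0]
ee_rot: [[-0.999, 0.047, 0.001], [0.047, 0.999, -0.0], [-0.001, -0.0, -1.0]]
contact_force: [0.3, 0.6, 0.5]
gripper_width: 42.5
finger_force: 0.0
```

Emit:
{"name": "drive_tool", "arguments": {"series": [[0,0,0,0,0.5],[0,0,-0.02,0,0.5],[0,0,-0.05,0,0.5],[0,0,-0.085,0,0.5],[0,0,-0.1,0,0.3]]}}

```text
clock: 12.8
tcp_pos: [534.7, -21.0, 124.7]
ee_rot: [[-0.999, 0.047, 0.004], [0.047, 0.999, -0.0], [-0.004, -0.0, -1.0]]
contact_force: [1.0, -0.4, 1.0]
gripper_width: 53.5
finger_force: 0.0
```

Emit:
{"name": "drive_tool", "arguments": {"series": [[0.013,-0.038,0,-0.06,0],[0.026,-0.076,0,-0.12,0],[0.039,-0.114,0,-0.18,0],[0.052,-0.152,0,-0.24,0],[0.064,-0.18,0,-0.27,0]]}}

```text
clock: 13.22
tcp_pos: [460.1, -200.0, 120.5]
ee_rot: [[-0.928, -0.373, 0.001], [-0.373, 0.928, -0.001], [-0.0, -0.001, -1.0]]
contact_force: [0.9, -0.1, -0.7]
gripper_width: 85.1
finger_force: 0.0
```

```bash
python3 - <<'E'
from h import *
st(); print(shift([448,-247.7,95],111.6)); im,_=snap("top")
for m in mods(im): print(*m)
E
```

```text
t 13.22 tcp [ 460.1 -200.   120.5] fix [ -20.8 -151.1  120.5] F [ 0.9 -0.1 -0.7] w 85.1 ff 0.0 q [-0.46 -0.22  1.94 -0.    1.42 -2.41]
[0.029, -0.0398, 0.0256, 0.0031]
[347.7 198.8] 77 [ 550.6 -237.4] [ 548.2 -235.7] 152.3 [ 11.2 121. ]
```

Emit:
{"name": "drive_tool", "arguments": {"series": [[0.029,-0.04,0.02,0,0],[0.029,-0.04,0.04,0,0],[0.029,-0.04,0.075,0,0],[0.029,-0.04,0.1,0,0],[0.029,-0.04,0.106,0,0]]}}

```text
clock: 13.68
tcp_pos: [447.0, -244.7, 10.2]
ee_rot: [[-0.93, -0.367, -0.004], [-0.367, 0.93, 0.003], [0.003, 0.004, -1.0]]
contact_force: [-1.0, 0.6, -1.5]
gripper_width: 85.6
finger_force: 0.0
```

Emit:
{"name": "drive_tool", "arguments": {"series": [[0,0,0,0,0.5],[0,0,0,0,1],[0,0,0,0,1],[0,0,0,0,1],[0,0,0,0,1]]}}

```text
clock: 14.1
tcp_pos: [449.7, -245.9, 16.0]
ee_rot: [[-0.93, -0.368, 0.002], [-0.368, 0.93, -0.001], [-0.001, -0.002, -1.0]]
contact_force: [0.6, 0.7, 7.8]
gripper_width: 29.1
finger_force: 49.6
```

Emit:
{"name": "drive_tool", "arguments": {"series": [[0,0,0,0,1],[0,0,-0.02,0,1],[0,0,-0.05,0,1],[0,0,-0.08,0.06,1],[0,0,-0.105,0.12,1]]}}

```text
clock: 14.52
tcp_pos: [449.1, -245.6, 122.1]
ee_rot: [[-0.983, -0.183, 0.001], [-0.183, 0.983, -0.001], [-0.001, -0.001, -1.0]]
contact_force: [0.3, -0.9, -1.3]
gripper_width: 29.0
finger_force: 49.7
```

```bash
python3 - <<'E'
from h import *
b=f2w([-41,31,0]); st(); print(b,shift([*b[:2],120],87.3));im,_=snap("top")
for m in mods(im): print(*m)
E
```

```text
t 14.52 tcp [ 449.1 -245.6  122.1] fix [ -29.7 -197.2  122.1] F [ 0.3 -0.9 -1.3] w 29.0 ff 49.7 q [-0.55 -0.2   1.92 -0.    1.41 -2.31]
[448.5058151 -17.1030494   0.       ] [-0.0413, 0.2247, 0.0018, 0.1474]
[370. 202.] 71 [ 542.5 -309.1] [ 540.9 -307. ] 147.6 [ 11.3 121.2]
```

Emit:
{"name": "drive_tool", "arguments": {"series": [[-0.007,0.037,0,0.05,1],[-0.014,0.075,0,0.1,1],[-0.02,0.112,0,0.147,1],[-0.027,0.15,0,0.147,1],[-0.034,0.187,0,0.147,1]]}}

```text
clock: 14.98
tcp_pos: [446.9, -53.8, 119.9]
ee_rot: [[-0.999, 0.043, 0.001], [0.043, 0.999, -0.0], [-0.001, -0.0, -1.0]]
contact_force: [1.4, -0.1, -0.9]
gripper_width: 29.0
finger_force: 49.9
```

```bash
python3 - <<'E'
from h import *
b=f2w([-41,31,0]); st(); print(b,shift([*b[:2],120],87.3))
E
```

```text
t 14.98 tcp [446.9 -53.8 119.9] fix [-40.9  -5.8 119.9] F [ 1.4 -0.1 -0.9] w 29.0 ff 49.9 q [-0.18 -0.35  2.05  0.    1.44 -1.7 ]
[448.5058151 -17.1030494   0.       ] [-0.0, 0.0368, -0.0001, 0.0025]
```

Emit:
{"name": "drive_tool", "arguments": {"series": [[0,0.037,0,0.002,1],[0,0.037,0.02,0.002,1],[0,0.037,0.055,0.002,1],[0,0.037,0.085,0.002,1],[0,0.037,0.094,0.002,1]]}}

```text
clock: 15.4
tcp_pos: [446.9, -17.9, 21.7]
ee_rot: [[-0.999, 0.044, -0.004], [0.044, 0.999, 0.0], [0.004, 0.0, -1.0]]
contact_force: [-20.0, 10.1, 55.0]
gripper_width: 29.0
finger_force: 58.4
```

Emit:
{"name": "drive_tool", "arguments": {"series": [[0,0,0,0,1],[0,0,0.002,0,1],[0,0,0.003,0,1],[0,0,0.004,0,1],[0,0,0.005,0,1]]}}

```text
clock: 15.82
tcp_pos: [449.4, -18.7, 21.6]
ee_rot: [[-0.999, 0.046, 0.001], [0.046, 0.999, -0.0], [-0.001, -0.0, -1.0]]
contact_force: [-13.2, -0.2, 24.0]
gripper_width: 28.9
finger_force: 54.1
```

```bash
python3 - <<'E'
from h import *
b=f2w([-41,31,0]); st(); print(shift([*b[:2],20],87.3)); im,_=snap("top")
for m in mods(im): print(*m)
E
```

```text
t 15.82 tcp [449.4 -18.7  21.6] fix [-40.   29.4  21.6] F [-13.2  -0.2  24. ] w 28.9 ff 54.1 q [-0.1  -0.25  2.14 -0.    1.25 -1.62]
[0.001, 0.0016, 0.0016, 0.0007]
[389.8 237.2] 136 [ 431.3 -370.4] [ 431.3 -370.7] 19.6 [25.4 54.2]
```

Emit:
{"name": "drive_tool", "arguments": {"series": [[0,0,-0.003,0,1],[0,0,-0.003,0,0.7],[0,0,-0.003,0,0.5],[0,0,-0.003,0,0.5],[0,0,-0.003,0,0.5]]}}

```text
clock: 16.28
tcp_pos: [448.9, -18.5, 23.3]
ee_rot: [[-0.999, 0.046, 0.0], [0.046, 0.999, 0.0], [-0.0, 0.0, -1.0]]
contact_force: [-0.2, 0.9, 0.0]
gripper_width: 42.9
finger_force: 0.0
```

Emit:
{"name": "drive_tool", "arguments": {"series": [[0,0,-0.02,0,0.5],[0,0,-0.05,0,0.5],[0,0,-0.085,0,0.5],[0,-0.03,-0.1,-0.06,0.3],[0,-0.06,-0.1,-0.12,0]]}}

```text
clock: 16.7
tcp_pos: [447.6, -78.7, 127.7]
ee_rot: [[-0.989, -0.149, 0.006], [-0.149, 0.989, -0.001], [-0.006, -0.002, -1.0]]
contact_force: [1.0, -0.7, 1.1]
gripper_width: 65.5
finger_force: 0.0
```

Emit:
{"name": "drive_tool", "arguments": {"series": [[0,-0.035,0,-0.06,0],[0,-0.07,0,-0.12,0],[0,-0.105,0,-0.12,0],[0,-0.14,0,-0.12,0],[0,-0.16,0,-0.12,0]]}}

```text
clock: 17.12
tcp_pos: [468.8, -239.9, 123.1]
ee_rot: [[-0.946, -0.324, -0.0], [-0.324, 0.946, -0.0], [0.0, -0.0, -1.0]]
contact_force: [0.2, -0.0, 0.0]
gripper_width: 85.1
finger_force: 0.0
```

```bash
python3 - <<'E'
from h import *
st(); print(shift([431.3,-370.5,90],109.6)); im,_=snap("top")
for m in mods(im): print(*m)
cv2.imwrite("pics/p2.png",cv2.resize(im[150:270,230:410][:,:,::-1],(720,480),interpolation=cv2.INTER_CUBIC))
E
```

```text
t 17.12 tcp [ 468.8 -239.9  123.1] fix [ -10.2 -190.5  123.1] F [ 0.2 -0.   0. ] w 85.1 ff 0.0 q [-0.52 -0.16  1.89 -0.    1.41 -2.42]
[0.0778, -0.1114, 0.0332, -0.0078]
[367.3 193. ] 70 [ 571.6 -301. ] [ 567.9 -298.6] 149.7 [ 11.1 120.9]
```

View pics/p2.png

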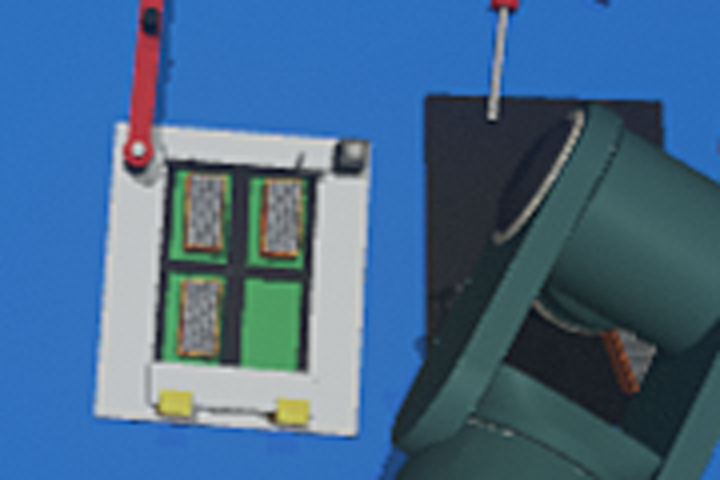

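Three modules lie in their bays at crop (205,212), (282,217) and (200,318), and the last one is on the mat at (630,360). I'll pick that up now.

Emit:
{"name": "drive_tool", "arguments": {"series": [[0.023,-0.033,0,-0.008,0],[0.046,-0.066,0,-0.008,0],[0.07,-0.1,0.01,-0.008,0],[0.078,-0.111,0.033,-0.008,0],[0.078,-0.111,0.033,-0.008,0]]}}

```text
clock: 17.58
tcp_pos: [428.9, -368.9, 86.2]
ee_rot: [[-0.943, -0.334, -0.004], [-0.334, 0.943, 0.003], [0.003, 0.004, -1.0]]
contact_force: [-0.5, 0.2, -2.3]
gripper_width: 85.5
finger_force: 0.0
```

```bash
python3 - <<'E'
from h import *
st(); print(shift([431.3,-370.5,14],109.6))
E
```

```text
t 17.58 tcp [ 428.9 -368.9   86.2] fix [ -44.  -321.4   86.2] F [-0.5  0.2 -2.3] w 85.5 ff 0.0 q [-0.76 -0.04  1.84 -0.    1.34 -2.67]
[-0.0019, -0.0025, 0.0722, -0.0009]
```

Emit:
{"name": "drive_tool", "arguments": {"series": [[0,0,0.03,0,0],[0,0,0.06,0,0],[0,0,0.075,0,0],[0,0,0.075,0,0],[0,0,0.075,0,0.5]]}}

```text
clock: 18.0
tcp_pos: [431.3, -366.6, 15.4]
ee_rot: [[-0.941, -0.337, -0.001], [-0.337, 0.941, 0.001], [0.0, 0.001, -1.0]]
contact_force: [0.7, -0.4, 0.3]
gripper_width: 75.7
finger_force: 0.0
```

Emit:
{"name": "drive_tool", "arguments": {"series": [[0,0,0,0,1],[0,0,0,0,1],[0,0,0,0,1],[0,0,0,0,1],[0,0,0,0,1]]}}

```text
clock: 18.42
tcp_pos: [431.8, -367.6, 16.8]
ee_rot: [[-0.941, -0.337, 0.002], [-0.337, 0.941, -0.001], [-0.001, -0.002, -1.0]]
contact_force: [-0.7, 1.0, 7.9]
gripper_width: 28.7
finger_force: 50.5
```

Emit:
{"name": "drive_tool", "arguments": {"series": [[0,0,0,0,1],[0,0,-0.02,0,1],[0,0,-0.05,0,1],[0,0,-0.08,0.06,1],[0,0,-0.105,0.12,1]]}}

```text
clock: 18.83
tcp_pos: [431.3, -367.2, 122.7]
ee_rot: [[-0.989, -0.151, 0.001], [-0.151, 0.989, -0.001], [-0.001, -0.001, -1.0]]
contact_force: [0.1, -0.0, -2.4]
gripper_width: 29.1
finger_force: 49.6
```

```bash
python3 - <<'E'
from h import *
b=f2w([-41,-31,0]); st(); print(b,shift([*b[:2],120],87.3))
E
```

```text
t 18.83 tcp [ 431.3 -367.2  122.7] fix [ -41.7 -319.5  122.7] F [ 0.1 -0.  -2.4] w 29.1 ff 49.6 q [-0.75 -0.07  1.81 -0.    1.4  -2.47]
[445.58521515 -79.03422164   0.        ] [-0.0576, 0.2827, 0.0025, 0.1263]
```

Emit:
{"name": "drive_tool", "arguments": {"series": [[-0.007,0.037,0,0.05,1],[-0.015,0.075,0,0.1,1],[-0.022,0.112,0,0.126,1],[-0.03,0.15,0,0.126,1],[-0.037,0.187,0,0.126,1]]}}

```text
clock: 19.25
tcp_pos: [438.5, -175.1, 120.7]
ee_rot: [[-0.999, 0.044, 0.001], [0.044, 0.999, -0.0], [-0.001, -0.0, -1.0]]
contact_force: [0.4, 0.2, -1.5]
gripper_width: 29.3
finger_force: 49.8
```

```bash
python3 - <<'E'
from h import *
b=f2w([-41,-31,0]); st(); print(b,shift([*b[:2],120],87.3))
E
```

```text
t 19.25 tcp [ 438.5 -175.1  120.7] fix [ -43.5 -127.3  120.7] F [ 0.4  0.2 -1.5] w 29.3 ff 49.8 q [-0.43 -0.29  2.    0.    1.43 -1.96]
[445.58521515 -79.03422164   0.        ] [-0.0029, 0.0962, 0.0006, 0.0023]
```

Emit:
{"name": "drive_tool", "arguments": {"series": [[-0.001,0.035,0,0.002,1],[-0.003,0.07,0,0.002,1],[-0.003,0.096,0,0.002,1],[-0.003,0.096,0.02,0.002,1],[-0.003,0.096,0.05,0.002,1]]}}

```text
clock: 19.67
tcp_pos: [447.6, -79.8, 72.8]
ee_rot: [[-0.999, 0.043, 0.006], [0.043, 0.999, -0.001], [-0.006, -0.001, -1.0]]
contact_force: [0.3, 0.3, -1.7]
gripper_width: 28.9
finger_force: 49.9
```

Emit:
{"name": "drive_tool", "arguments": {"series": [[0,0,0.025,0,1],[0,0,0.038,0,1],[0,0,0.043,0,1],[0,0,0.045,0,1],[0,0,0.046,0,1]]}}

```text
clock: 20.08
tcp_pos: [446.3, -81.0, 25.0]
ee_rot: [[-0.999, 0.046, 0.001], [0.046, 0.999, -0.0], [-0.001, -0.0, -1.0]]
contact_force: [-0.3, -0.1, -0.7]
gripper_width: 29.3
finger_force: 49.9
```

```bash
python3 - <<'E'
from h import *
b=f2w([-41,-31,0]); st(); print(b,shift([*b[:2],22],87.3))
E
```

```text
t 20.08 tcp [446.3 -81.   25. ] fix [-40.2 -33.   25. ] F [-0.3 -0.1 -0.7] w 29.3 ff 49.9 q [-0.24 -0.25  2.13  0.    1.26 -1.76]
[445.58521515 -79.03422164   0.        ] [0.0008, 0.002, 0.003, 0.0008]
```

Emit:
{"name": "drive_tool", "arguments": {"series": [[0.001,0.002,0.001,0,1],[0.001,0.002,0.002,0,1],[0.001,0.002,0.003,0,1],[0.001,0.002,0.002,0,0.5],[0.001,0.002,0.002,0,0.5]]}}

```text
clock: 20.5
tcp_pos: [445.5, -79.0, 23.1]
ee_rot: [[-0.999, 0.046, 0.001], [0.046, 0.999, -0.0], [-0.001, -0.0, -1.0]]
contact_force: [0.2, 0.5, -0.3]
gripper_width: 42.5
finger_force: 0.0
```

Emit:
{"name": "drive_tool", "arguments": {"series": [[0,0,0,0,0.5],[0,0,-0.02,0,0.5],[0,0,-0.055,0,0.5],[0,0,-0.09,0,0.5],[0,0,-0.12,0,0.3]]}}

```text
clock: 20.92
tcp_pos: [445.0, -78.9, 144.6]
ee_rot: [[-0.999, 0.046, 0.001], [0.046, 0.999, -0.0], [-0.001, -0.0, -1.0]]
contact_force: [-0.6, -0.6, 0.7]
gripper_width: 53.5
finger_force: 0.0
```

Emit:
{"name": "drive_tool", "arguments": {"series": [[0,0.04,-0.02,0,0],[0,0.08,-0.04,0,0],[0,0.12,-0.04,0,0],[0,0.16,-0.04,0,0],[0,0.2,-0.04,0,0]]}}

```text
clock: 21.33
tcp_pos: [454.0, 122.3, 183.2]
ee_rot: [[-0.999, 0.046, 0.002], [0.046, 0.999, 0.0], [-0.002, 0.0, -1.0]]
contact_force: [1.0, -0.3, 0.6]
gripper_width: 85.4
finger_force: 0.0
```

```bash
python3 - <<'E'
from h import *
st(); im,hs=snap("top"); H,S,V=cv2.split(hs)
ex=np.zeros_like(V); ex[185:265,138:198]=1
lid=((S<70)&(V>110)|(H>20)&(H<33)&(S>120)&(V>120)); 
for c,a,k in blobs(lid&(ex>0),40): print("lid",c,a,*rect("top",k,6))
for c,a,k in blobs((V<60)&(ex>0),15): print("dark",c,a,*rect("top",k,42))
for c,a,k in blobs((H>20)&(H<33)&(S>120)&(V>120)&(ex>0),15): print("yel",c,a,*rect("top",k,6))
cv2.imwrite("pics/p3.png",cv2.resize(im[150:270,130:340][:,:,::-1],(800,456),interpolation=cv2.INTER_CUBIC))
E
```

```text
t 21.33 tcp [454.  122.3 183.2] fix [-42.1 170.5 183.2] F [ 1.  -0.3  0.6] w 85.4 ff 0.0 q [ 0.21 -0.33  1.93 -0.    1.54 -1.32]
lid [167.00551783 225.63837012] 2356 [450.8 341.2] [451.  341.4] 11.8 [131.2 208. ]
dark [191.44444444 215.80555556] 36 [480.7 259.1] [482.8 259.8] 13.6 [ 6.4 77.4]
dark [172.88888889 224.16666667] 18 [452.6 315.7] [453.  320.1] 103.1 [11.8 29.7]
yel [171.5879397 254.3718593] 199 [359.1 321. ] [359.1 321.2] 101.6 [ 15.5 126.9]
```

View pics/p3.png

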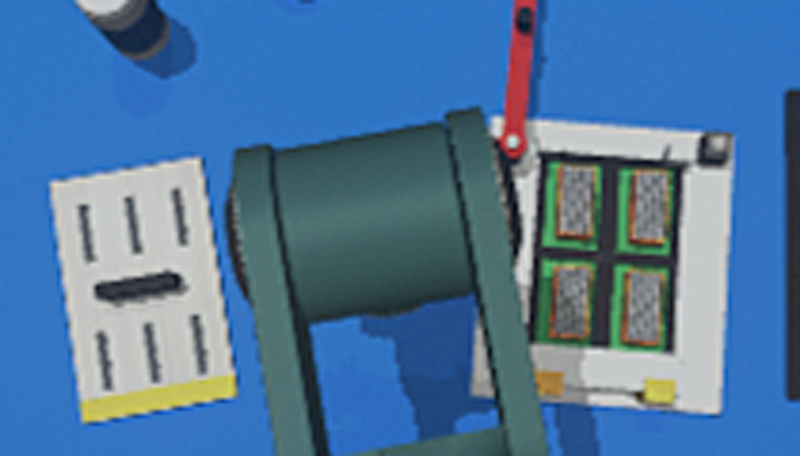

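All four modules are in their bays, at crop (575,200), (650,205), (570,302) and (645,305). The steel lid is at (143,290). Its outline, 131x208 mm, gives centre (451,341) and yaw 11.8°. Next is the approach to its handle.

```bash
python3 - <<'E'
from h import *
print(plane("top",[[166.75,225.1]],36)); st(); print(shift([451,341.3,90],101.8))
E
```

```text
[[449.61075588 335.94195408  36.        ]]
t 21.38 tcp [453.7 128.2 182.7] fix [-42.6 176.4 182.7] F [-1.1  1.7 -0.8] w 85.4 ff 0.0 q [ 0.22 -0.33  1.93  0.    1.54 -1.31]
[0.0118, 0.2126, 0.0933, -0.1581]
```

Emit:
{"name": "drive_tool", "arguments": {"series": [[0.002,0.035,0,-0.06,0],[0.004,0.07,0,-0.12,0],[0.006,0.105,0,-0.158,0],[0.008,0.14,0,-0.158,0],[0.01,0.175,0,-0.158,0]]}}

```text
clock: 21.8
tcp_pos: [451.8, 297.5, 182.4]
ee_rot: [[-0.979, -0.202, 0.0], [-0.202, 0.979, 0.0], [-0.0, 0.0, -1.0]]
contact_force: [1.7, -1.0, 0.1]
gripper_width: 84.9
finger_force: 0.0
```

```bash
python3 - <<'E'
from h import *
im=np.load("pics/top0.npy"); V=im.max(2); m=np.zeros_like(V); m[212:240,150:185]=V[212:240,150:185]<75
for c,a,k in blobs(m): print(c,a,*rect("top",k,40),*rect("top",k,20))
st(); print(shift([451,341,40],101.8))
E
```

```text
[165.81052632 225.        ] 95 [449.5 338.1] [449.  338.7] 101.2 [14.  66.8] [451.2 342.2] [450.7 342.9] 101.2 [14.2 67.9]
t 21.8 tcp [451.8 297.5 182.4] fix [-52.5 345.4 182.4] F [ 1.7 -1.   0.1] w 84.9 ff 0.0 q [ 0.54 -0.16  1.79 -0.    1.51 -1.24]
[-0.0079, 0.0428, 0.1424, -0.0018]
```

Emit:
{"name": "drive_tool", "arguments": {"series": [[-0.007,0.042,0.03,0,0],[-0.007,0.042,0.065,0,0],[-0.007,0.042,0.1,0,0],[-0.007,0.042,0.12,0,0],[-0.007,0.042,0.12,0,0]]}}

```text
clock: 22.22
tcp_pos: [448.5, 337.1, 57.2]
ee_rot: [[-0.979, -0.202, -0.006], [-0.202, 0.979, -0.004], [0.007, -0.003, -1.0]]
contact_force: [-0.6, -1.3, -1.0]
gripper_width: 85.3
finger_force: 0.0
```

```bash
python3 - <<'E'
from h import *
st(); print(shift([450.5,340,7],101.8))
E
```

```text
t 22.22 tcp [448.5 337.1  57.2] fix [-57.7 384.8  57.2] F [-0.6 -1.3 -1. ] w 85.3 ff 0.0 q [ 0.6  -0.02  1.88 -0.    1.3  -1.17]
[-0.0029, 0.0026, 0.0502, -0.0019]
```

Emit:
{"name": "drive_tool", "arguments": {"series": [[-0.001,0.001,0.03,0,0],[-0.001,0.001,0.045,0,0],[-0.001,0.001,0.052,0,0],[-0.001,0.001,0.054,0,0],[-0.001,0.001,0.054,0,0]]}}

```text
clock: 22.63
tcp_pos: [451.9, 339.6, 9.5]
ee_rot: [[-0.98, -0.201, 0.001], [-0.201, 0.98, 0.001], [-0.001, 0.0, -1.0]]
contact_force: [-0.5, -0.0, 0.1]
gripper_width: 85.7
finger_force: 0.0
```

Emit:
{"name": "drive_tool", "arguments": {"series": [[0,0,0,0,0],[0,0,0,0,0.2],[0,0,0,0,0.3],[0,0,0,0,0.5],[0,0,0,0,0.8]], "force": 30}}

```text
clock: 23.05
tcp_pos: [452.0, 340.0, 9.9]
ee_rot: [[-0.98, -0.201, 0.002], [-0.201, 0.98, 0.002], [-0.002, 0.001, -1.0]]
contact_force: [-2.7, 1.6, 8.1]
gripper_width: 65.7
finger_force: 32.5
```

Emit:
{"name": "drive_tool", "arguments": {"series": [[0,0,0,0,1],[0,0,0,0,1],[0,0,0,0,1],[0,0,0,0,1],[0,0,0,0,1]], "force": 60}}

```text
clock: 23.47
tcp_pos: [452.0, 340.0, 10.1]
ee_rot: [[-0.98, -0.201, 0.002], [-0.201, 0.98, 0.002], [-0.002, 0.001, -1.0]]
contact_force: [-3.3, 0.8, 10.9]
gripper_width: 64.9
finger_force: 65.1
```

```bash
python3 - <<'E'
from h import *
st(); im,_=snap("side"); p=proj("side",[450,340,20])[0].astype(int); print(p)
x,y=max(p[0]-60,0),max(p[1]-50,0)
cv2.imwrite("pics/p4.png",cv2.resize(im[y:y+90,x:x+120][:,:,::-1],(800,600),interpolation=cv2.INTER_CUBIC))
E
```

```text
t 23.47 tcp [452.  340.   10.1] fix [-54.4 387.9  10.1] F [-3.3  0.8 10.9] w 64.9 ff 65.1 q [ 0.6   0.03  1.91  0.    1.2  -1.17]
[276 252]
```

View pics/p4.png

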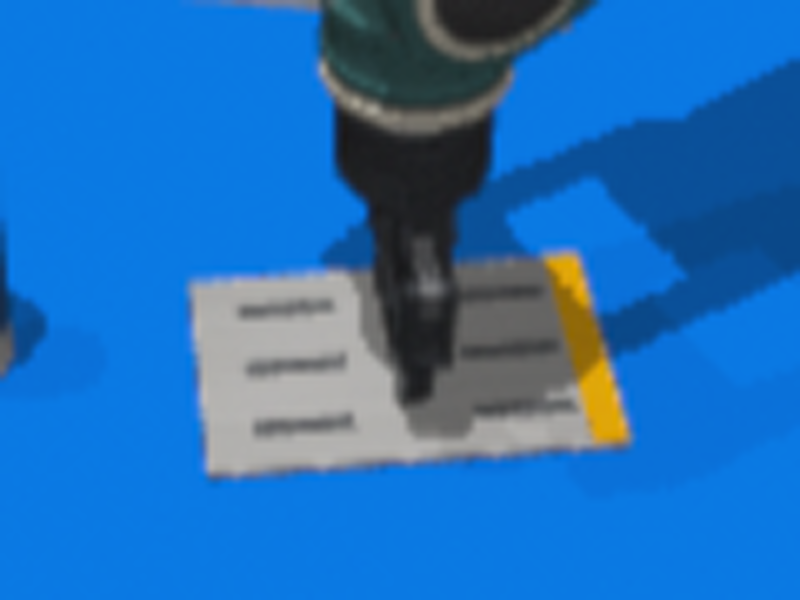

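The fingers hold both ends of the steel lid's handle, at crop (420,370), width 65 mm. The yellow edge is at (590,350) on the robot side. I'll lift it and carry it over.

Emit:
{"name": "drive_tool", "arguments": {"series": [[0,0,-0.004,0,1],[0,0,-0.01,0,1],[0,0,-0.02,0,1],[0,0,-0.035,0,1],[0,0,-0.05,0,1]]}}

```text
clock: 23.93
tcp_pos: [451.1, 339.2, 59.1]
ee_rot: [[-0.98, -0.201, -0.001], [-0.201, 0.98, -0.001], [0.001, -0.0, -1.0]]
contact_force: [-0.3, 0.7, -7.0]
gripper_width: 64.9
finger_force: 68.5
```

Emit:
{"name": "drive_tool", "arguments": {"series": [[0,0,-0.02,0,1],[0,0,-0.04,0,1],[0,0,-0.06,0,1],[0,0,-0.075,0,1],[0,0,-0.08,0,1]]}}

```text
clock: 24.35
tcp_pos: [452.0, 339.8, 141.6]
ee_rot: [[-0.98, -0.201, 0.003], [-0.201, 0.98, 0.002], [-0.003, 0.001, -1.0]]
contact_force: [0.8, -0.6, -6.6]
gripper_width: 64.8
finger_force: 69.0
```

```bash
python3 - <<'E'
from h import *
b=f2w([22,0,0]); st(); print(b,shift([*b[:2],140],87.3)); im,_=snap("side")
m=(lambda H,S,V:(H>18)&(H<35)&(S>120)&(V>90))(*cv2.split(cv2.cvtColor(im,cv2.COLOR_RGB2HSV)))
cv2.imwrite("pics/p5.png",cv2.resize(im[130:270,190:380][:,:,::-1],(760,560),interpolation=cv2.INTER_CUBIC))
E
```

```text
t 24.35 tcp [452.  339.8 141.6] fix [-54.3 387.6 141.6] F [ 0.8 -0.6 -6.6] w 64.8 ff 69.0 q [ 0.6  -0.09  1.79 -0.    1.43 -1.17]
[509.97557725 -51.03634192   0.        ] [0.0217, -0.3945, 0.0011, 0.1588]
```

View pics/p5.png

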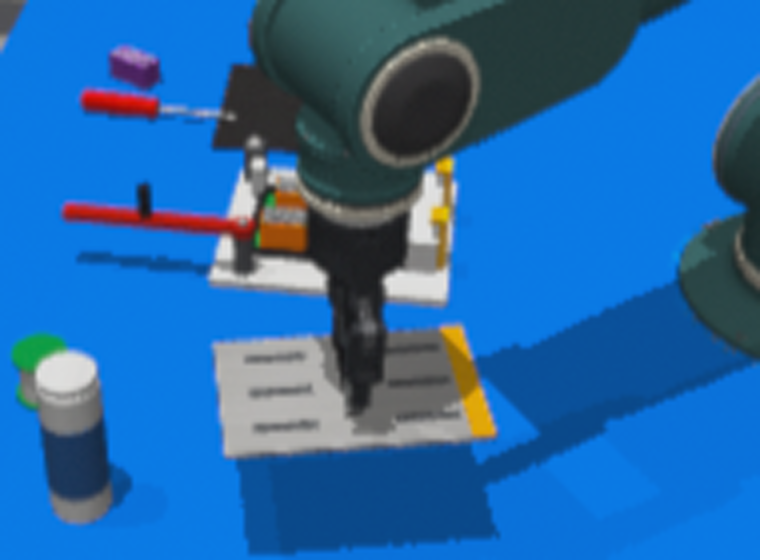

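Emit:
{"name": "drive_tool", "arguments": {"series": [[0.001,-0.015,0,0.04,1],[0.002,-0.04,0,0.08,1],[0.004,-0.07,0,0.12,1],[0.006,-0.1,0,0.15,1],[0.008,-0.13,0,0.159,1]]}}

```text
clock: 24.82
tcp_pos: [469.1, 209.1, 137.2]
ee_rot: [[-0.999, 0.05, -0.001], [0.05, 0.999, -0.001], [0.001, -0.001, -1.0]]
contact_force: [0.9, -0.2, -6.9]
gripper_width: 64.6
finger_force: 69.1
```

```bash
python3 - <<'E'
from h import *
b=f2w([22,0,0]); st(); print(b,shift([*b[:2],140],87.3))
E
```

```text
t 24.82 tcp [469.1 209.1 137.2] fix [-31.1 257.9 137.2] F [ 0.9 -0.2 -6.9] w 64.6 ff 69.1 q [ 0.37 -0.2   1.9  -0.    1.44 -1.15]
[509.97557725 -51.03634192   0.        ] [-0.0538, -0.2577, -0.0027, -0.0017]
```

Emit:
{"name": "drive_tool", "arguments": {"series": [[-0.006,-0.03,0,-0.001,1],[-0.012,-0.06,0,-0.001,1],[-0.019,-0.09,0,-0.001,1],[-0.025,-0.12,0,-0.001,1],[-0.031,-0.15,0,-0.001,1]]}}

```text
clock: 25.23
tcp_pos: [493.0, 57.6, 137.3]
ee_rot: [[-0.999, 0.046, -0.001], [0.046, 0.999, -0.0], [0.001, -0.0, -1.0]]
contact_force: [0.3, -0.3, -6.6]
gripper_width: 64.7
finger_force: 69.1
```

Emit:
{"name": "drive_tool", "arguments": {"series": [[-0.006,-0.03,0,0,1],[-0.012,-0.06,0,0,1],[-0.018,-0.085,0,0,1],[-0.022,-0.1,0,0,1],[-0.023,-0.104,0,0,1]]}}

```text
clock: 25.65
tcp_pos: [511.5, -48.1, 137.2]
ee_rot: [[-0.999, 0.048, -0.001], [0.048, 0.999, -0.0], [0.001, -0.001, -1.0]]
contact_force: [-0.4, 0.3, -6.7]
gripper_width: 64.8
finger_force: 69.3
```

Emit:
{"name": "drive_tool", "arguments": {"series": [[0,0,0,0,1],[0,0,0,0,1],[0,0,0,0,1],[0,0,0,0,1],[0,0,0,0,1]]}}

```text
clock: 26.07
tcp_pos: [511.7, -45.1, 138.3]
ee_rot: [[-0.999, 0.045, -0.0], [0.045, 0.999, 0.0], [0.0, 0.0, -1.0]]
contact_force: [0.2, -0.2, -6.8]
gripper_width: 64.8
finger_force: 69.3
```

```bash
python3 - <<'E'
from h import *
b=f2w([22,0,0]); st(); print(b,shift([*b[:2],140],87.3))
im,hs=snap("top"); H,S,V=cv2.split(hs)
for c,a,k in blobs((H>18)&(H<35)&(S>120)&(V>80),5): print("yel",c,a,*rect("top",k,130),"|hook",*rect("top",k,72))
im2,_=snap("side")
cv2.imwrite("pics/p6.png",cv2.vconcat([cv2.resize(im[140:270,210:410][:,:,::-1],(600,390)),cv2.resize(im2[120:190,190:390][:,:,::-1],(600,210))]))
E
```

```text
t 26.07 tcp [511.7 -45.1 138.3] fix [ 23.4   6.  138.3] F [ 0.2 -0.2 -6.8] w 64.8 ff 69.3 q [-0.14 -0.2   1.9   0.    1.44 -1.66]
[509.97557725 -51.03634192   0.        ] [0.0014, -0.006, -0.0017, 0.0015]
yel [ 53.984375   210.35416667] 192 [475.6 646.3] [475.9 646.5] 34.4 [ 13.9 115.6] |hook [482.1 674.6] [482.4 674.8] 34.4 [ 14.5 121.3]
yel [303.62068966 235.75862069] 29 [421.9 -83.7] [422.6 -80.6] 83.5 [ 5.  50.1] |hook [425.8 -91.5] [426.4 -88.3] 83.5 [ 5.2 52.5]
```

View pics/p6.png

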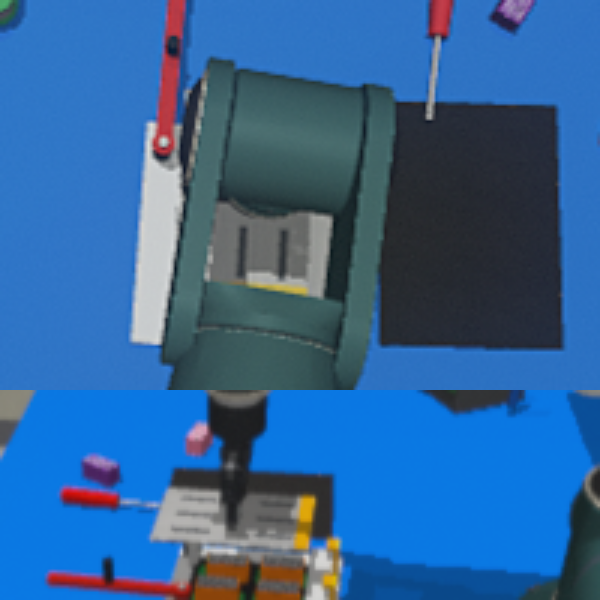

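Emit:
{"name": "drive_tool", "arguments": {"series": [[0,-0.006,0,0.0015,1],[0,-0.006,0.015,0.0015,1],[0,-0.006,0.035,0.0015,1],[0,-0.006,0.055,0.0015,1],[0,-0.006,0.068,0.0015,1]]}}

```text
clock: 26.58
tcp_pos: [510.8, -52.0, 68.4]
ee_rot: [[-0.999, 0.048, -0.001], [0.048, 0.999, 0.0], [0.001, 0.0, -1.0]]
contact_force: [-0.7, -0.1, -7.2]
gripper_width: 64.7
finger_force: 69.2
```

Emit:
{"name": "drive_tool", "arguments": {"series": [[0,0,0.003,0,1],[0,0,0.004,0,1],[0,0,0.004,0,1],[0,0,0.004,0,1],[0,0,0.004,0,1]]}}

```text
clock: 27.0
tcp_pos: [512.1, -51.9, 67.5]
ee_rot: [[-0.999, 0.048, 0.002], [0.048, 0.999, -0.0], [-0.002, -0.0, -1.0]]
contact_force: [-0.4, -0.2, -6.8]
gripper_width: 64.6
finger_force: 69.2
```

```bash
python3 - <<'E'
from h import *
b=f2w([22,0,0]); st(); print(b,shift([*b[:2],66],87.3))
im2,_=snap("side")
cv2.imwrite("pics/p7.png",cv2.resize(im2[115:205,220:340][:,:,::-1],(800,600),interpolation=cv2.INTER_CUBIC))
E
```

```text
t 27.0 tcp [512.1 -51.9  67.5] fix [24.1 -0.8 67.5] F [-0.4 -0.2 -6.8] w 64.6 ff 69.2 q [-0.15 -0.14  1.97 -0.    1.31 -1.67]
[509.97557725 -51.03634192   0.        ] [0.0021, 0.0008, 0.0015, -0.0006]
```

View pics/p7.png

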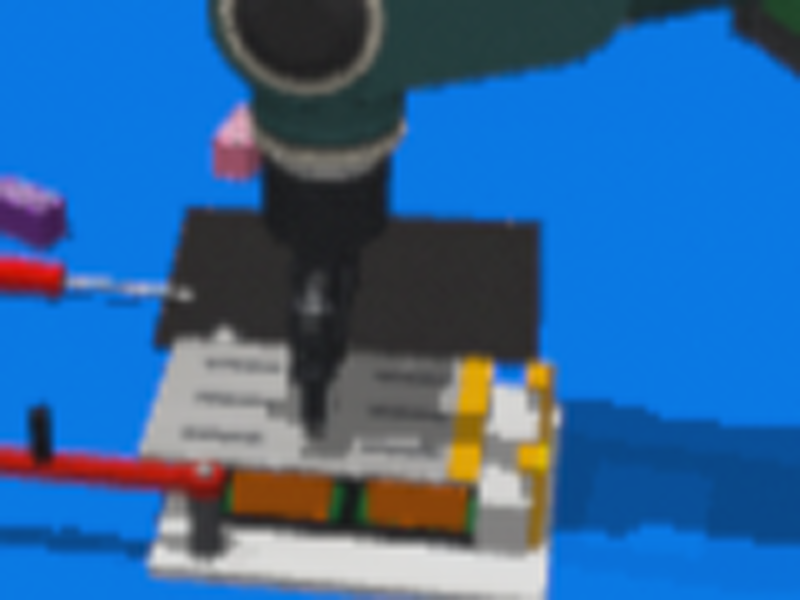

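The lid is level, its yellow edge at (465,420), in front of and just below the hook lips at (535,375) and (530,455). I'll slide it under them.

Emit:
{"name": "drive_tool", "arguments": {"series": [[0.003,0.001,0.002,0,1],[0.007,0.001,0.002,0,1],[0.012,0.001,0.002,0,1],[0.017,0.001,0.002,0,1],[0.021,0.001,0.002,0,1]]}}

```text
clock: 27.47
tcp_pos: [489.8, -49.8, 64.3]
ee_rot: [[-0.999, 0.048, -0.0], [0.048, 0.999, -0.0], [0.0, -0.0, -1.0]]
contact_force: [-0.0, -0.4, -6.1]
gripper_width: 64.5
finger_force: 69.3
```

Emit:
{"name": "drive_tool", "arguments": {"series": [[0.002,0,0,0,1],[0.004,0,0,0,1],[0.005,0,0,0,1],[0.005,0,0,0,1],[0.005,0,0,0,1]]}}

```text
clock: 27.88
tcp_pos: [485.6, -49.6, 64.4]
ee_rot: [[-0.999, 0.048, 0.0], [0.048, 0.999, -0.0], [-0.0, -0.0, -1.0]]
contact_force: [0.4, -0.3, -6.8]
gripper_width: 64.6
finger_force: 69.3
```

```bash
python3 - <<'E'
from h import *
st()
E
```

```text
t 27.88 tcp [485.6 -49.6  64.4] fix [-2.4  0.3 64.4] F [ 0.4 -0.3 -6.8] w 64.6 ff 69.3 q [-0.15 -0.2   2.03 -0.    1.32 -1.68]
```

Emit:
{"name": "drive_tool", "arguments": {"series": [[0.001,0,0,0,1],[0.002,0,0,0,1],[0.002,0,0,0,1],[0.003,0,0,0,1],[0.003,0,0,0,1]]}}

```text
clock: 28.3
tcp_pos: [482.5, -49.4, 64.3]
ee_rot: [[-0.999, 0.048, -0.0], [0.048, 0.999, 0.0], [0.0, 0.0, -1.0]]
contact_force: [-0.4, 0.4, -6.5]
gripper_width: 64.6
finger_force: 69.3
```

Emit:
{"name": "drive_tool", "arguments": {"series": [[0.001,0,0,0,1],[0.001,0,0,0,1],[0.001,0,0,0,1],[0.002,0,0,0,1],[0.002,0,0,0,1]]}}

```text
clock: 28.72
tcp_pos: [480.7, -49.4, 64.5]
ee_rot: [[-0.999, 0.048, 0.001], [0.048, 0.999, -0.0], [-0.001, -0.0, -1.0]]
contact_force: [1.7, -0.2, -7.2]
gripper_width: 64.7
finger_force: 69.4
```

Emit:
{"name": "drive_tool", "arguments": {"series": [[-0.001,0,-0.002,0,1],[-0.001,0,-0.004,0,1],[-0.001,0,-0.006,0,1],[0,0,-0.008,0,1],[0.001,0,-0.01,0,1]]}}

```text
clock: 29.13
tcp_pos: [479.6, -49.2, 74.3]
ee_rot: [[-0.999, 0.048, 0.0], [0.048, 0.999, 0.0], [-0.0, 0.0, -1.0]]
contact_force: [2.6, -1.5, -12.4]
gripper_width: 64.7
finger_force: 69.4
```

Emit:
{"name": "drive_tool", "arguments": {"series": [[0,0,-0.001,0,1],[0.001,0,-0.002,0,1],[0.001,0,-0.003,0,1],[0.001,0,-0.003,0,1],[0.001,0,-0.003,0,1]]}}

```text
clock: 29.55
tcp_pos: [478.3, -49.2, 77.1]
ee_rot: [[-0.999, 0.048, -0.001], [0.048, 0.999, 0.0], [0.001, 0.0, -1.0]]
contact_force: [-0.9, -0.6, -12.1]
gripper_width: 64.3
finger_force: 69.9
```

```bash
python3 - <<'E'
from h import *
st(); print(state()["wrist_torque"])
im2,_=snap("side")
cv2.imwrite("pics/p8.png",cv2.resize(im2[130:205,230:330][:,:,::-1],(800,600),interpolation=cv2.INTER_CUBIC))
E
```

```text
t 29.55 tcp [478.3 -49.2  77.1] fix [-9.8  0.4 77.1] F [ -0.9  -0.6 -12.1] w 64.3 ff 69.9 q [-0.16 -0.23  2.03 -0.    1.35 -1.68]
[ 0.06004409 -0.15566193 -0.02559692]
```

View pics/p8.png

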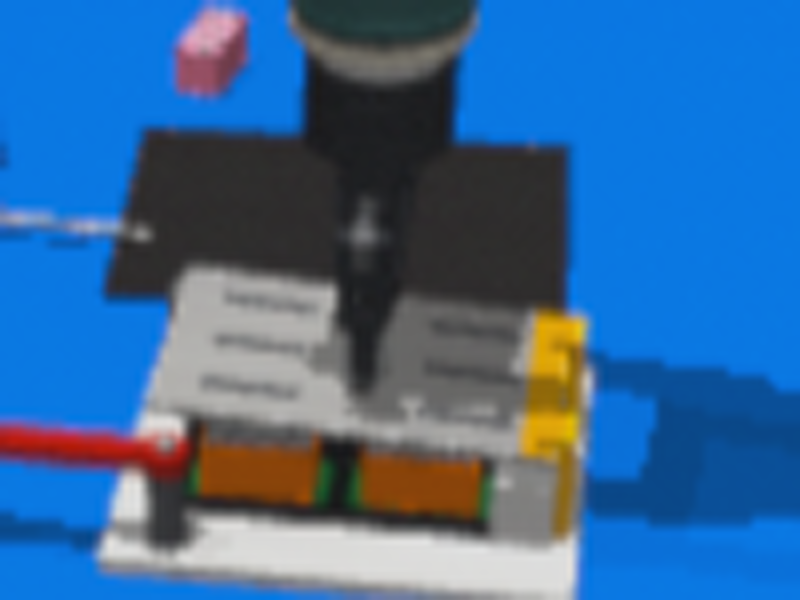

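It works: the heel is held under the lips at (555,350) and (550,440), and the toe is rising. I'll continue along the arc.

Emit:
{"name": "drive_tool", "arguments": {"series": [[0.001,0,-0.002,0,1],[0.002,0,-0.004,0,1],[0.002,0,-0.005,0,1],[0.003,0,-0.007,0,1],[0.004,0,-0.009,0,1]]}}

```text
clock: 30.02
tcp_pos: [474.5, -49.0, 86.4]
ee_rot: [[-0.999, 0.048, -0.0], [0.048, 0.999, 0.0], [0.0, 0.0, -1.0]]
contact_force: [0.1, -0.8, -16.2]
gripper_width: 64.7
finger_force: 69.8
```

Emit:
{"name": "drive_tool", "arguments": {"series": [[0.001,0,-0.001,0,1],[0.002,0,-0.003,0,1],[0.003,0,-0.004,0,1],[0.004,0,-0.006,0,1],[0.005,0,-0.007,0,1]]}}

```text
clock: 30.43
tcp_pos: [469.8, -48.8, 93.8]
ee_rot: [[-0.999, 0.048, 0.001], [0.048, 0.999, -0.0], [-0.001, -0.0, -1.0]]
contact_force: [4.9, 0.3, -11.9]
gripper_width: 64.8
finger_force: 69.5
```

Emit:
{"name": "drive_tool", "arguments": {"series": [[0.001,0,-0.001,0,1],[0.002,0,-0.003,0,1],[0.003,0,-0.004,0,1],[0.005,0,-0.005,0,1],[0.006,0,-0.007,0,1]]}}

```text
clock: 30.85
tcp_pos: [463.9, -48.5, 100.8]
ee_rot: [[-0.999, 0.048, 0.001], [0.048, 0.999, -0.0], [-0.001, 0.0, -1.0]]
contact_force: [6.0, 0.6, -12.4]
gripper_width: 64.6
finger_force: 69.3
```

Emit:
{"name": "drive_tool", "arguments": {"series": [[0.001,0,-0.001,0,1],[0.002,0,-0.003,0,1],[0.003,0,-0.004,0,1],[0.005,0,-0.005,0,1],[0.006,0,-0.006,0,1]]}}

```text
clock: 31.27
tcp_pos: [457.9, -48.2, 106.8]
ee_rot: [[-0.999, 0.048, 0.001], [0.048, 0.999, -0.0], [-0.001, -0.0, -1.0]]
contact_force: [7.1, 2.2, -9.4]
gripper_width: 64.5
finger_force: 69.4
```

```bash
python3 - <<'E'
from h import *
st(); print(state()["wrist_torque"])
im2,_=snap("side")
cv2.imwrite("pics/p9.png",cv2.resize(im2[130:205,230:330][:,:,::-1],(800,600),interpolation=cv2.INTER_CUBIC))
E
```

```text
t 31.27 tcp [457.9 -48.2 106.8] fix [-30.2   0.4 106.8] F [ 7.1  2.2 -9.4] w 64.5 ff 69.4 q [-0.16 -0.31  2.04  0.    1.41 -1.68]
[ 0.33972812 -1.47933899 -0.26000309]
```

View pics/p9.png

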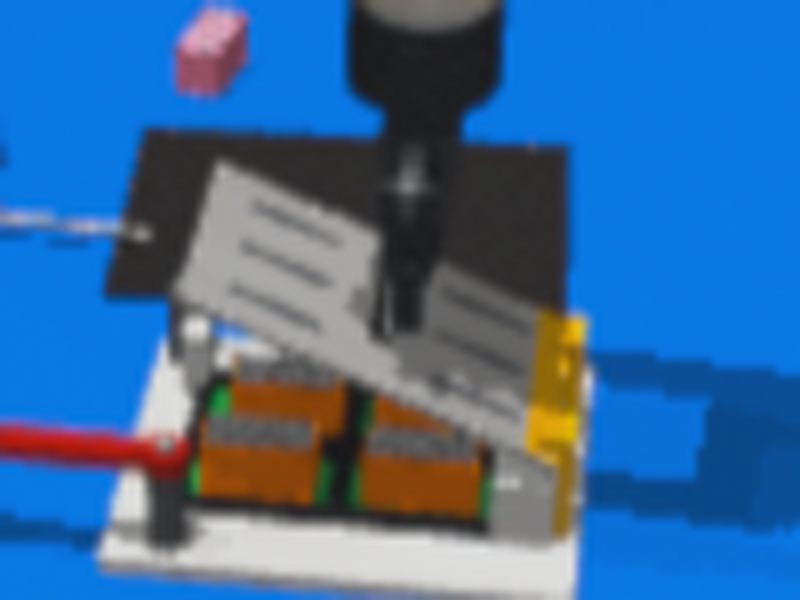

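The lid is tilted about 25°, its heel under both lips and pressing on the uprights (about 7 N). Next I'll lower the heel onto the ledge.

Emit:
{"name": "drive_tool", "arguments": {"series": [[0,0,0.001,0,1],[0,0,0.002,0,1],[0,0,0.003,0,1],[0,0,0.004,0,1],[0,0,0.004,0,1]]}}

```text
clock: 31.73
tcp_pos: [458.7, -48.3, 103.6]
ee_rot: [[-0.999, 0.048, 0.003], [0.048, 0.999, -0.0], [-0.003, -0.0, -1.0]]
contact_force: [9.1, -0.9, -2.0]
gripper_width: 64.8
finger_force: 70.2
```

Emit:
{"name": "drive_tool", "arguments": {"series": [[0,0,0.001,0,1],[0,0,0.002,0,1],[0,0,0.003,0,1],[0,0,0.003,0,1],[0,0,0.003,0,1]]}}

```text
clock: 32.15
tcp_pos: [458.6, -48.4, 100.7]
ee_rot: [[-0.999, 0.048, 0.003], [0.048, 0.999, -0.0], [-0.003, -0.0, -1.0]]
contact_force: [9.6, 0.0, -2.1]
gripper_width: 64.7
finger_force: 70.2
```

```bash
python3 - <<'E'
from h import *
st(); print(state()["wrist_torque"])
E
```

```text
t 32.15 tcp [458.6 -48.4 100.7] fix [-29.4   0.2 100.7] F [ 9.6  0.  -2.1] w 64.7 ff 70.2 q [-0.16 -0.3   2.05  0.    1.4  -1.68]
[-0.03800045 -1.51494423 -0.20770329]
```

Emit:
{"name": "drive_tool", "arguments": {"series": [[-0.001,0,0.001,0,1],[-0.001,0,0.001,0,1],[-0.001,0,0.002,0,1],[-0.001,0,0.002,0,1],[-0.001,0,0.002,0,1]]}}

```text
clock: 32.57
tcp_pos: [459.0, -48.3, 98.0]
ee_rot: [[-0.999, 0.048, 0.001], [0.048, 0.999, -0.0], [-0.001, -0.0, -1.0]]
contact_force: [6.2, -1.2, -4.2]
gripper_width: 65.0
finger_force: 70.0
```

Emit:
{"name": "drive_tool", "arguments": {"series": [[0,0,0.001,0,1],[0,0,0.001,0,1],[0,0,0.002,0,1],[0,0,0.002,0,1],[0,0,0.002,0,1]]}}

```text
clock: 32.98
tcp_pos: [459.3, -48.4, 96.5]
ee_rot: [[-0.999, 0.048, 0.002], [0.048, 0.999, -0.0], [-0.002, -0.0, -1.0]]
contact_force: [6.6, -0.1, -1.7]
gripper_width: 64.7
finger_force: 70.5
```

```bash
python3 - <<'E'
from h import *
st(); print(state()["wrist_torque"])
im2,_=snap("side")
cv2.imwrite("pics/p10.png",cv2.resize(im2[130:205,230:330][:,:,::-1],(800,600),interpolation=cv2.INTER_CUBIC))
E
```

```text
t 32.98 tcp [459.3 -48.4  96.5] fix [-28.7   0.3  96.5] F [ 6.6 -0.1 -1.7] w 64.7 ff 70.5 q [-0.16 -0.3   2.05  0.    1.39 -1.68]
[-0.02260898 -0.97713768 -0.16837623]
```

View pics/p10.png

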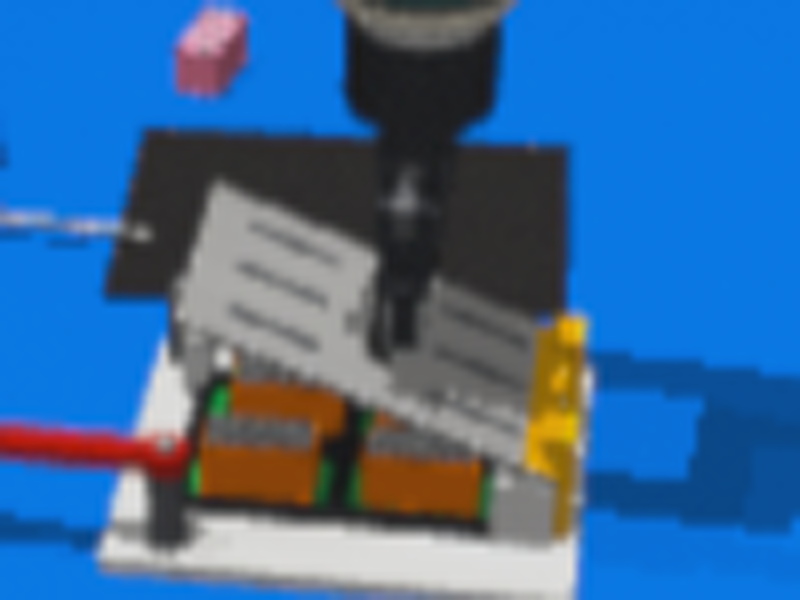

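Heel is seated at the ledge (yellow edge (535,400), tilt about 24°). Now I'll pivot it down slowly.

Emit:
{"name": "drive_tool", "arguments": {"series": [[-0.0005,0,0.001,0,1],[-0.001,0,0.002,0,1],[-0.0015,0,0.003,0,1],[-0.002,0,0.004,0,1],[-0.0026,0,0.005,0,1]]}}

```text
clock: 33.45
tcp_pos: [462.5, -48.6, 92.3]
ee_rot: [[-0.999, 0.048, 0.004], [0.048, 0.999, -0.001], [-0.004, -0.0, -1.0]]
contact_force: [9.1, -0.1, 6.2]
gripper_width: 64.7
finger_force: 71.2
```

Emit:
{"name": "drive_tool", "arguments": {"series": [[-0.0009,0,0.0012,0,1],[-0.0018,0,0.0024,0,1],[-0.0027,0,0.0036,0,1],[-0.0036,0,0.0048,0,1],[-0.0045,0,0.006,0,1]]}}

```text
clock: 33.87
tcp_pos: [466.7, -48.8, 86.0]
ee_rot: [[-0.999, 0.048, 0.003], [0.048, 0.999, -0.0], [-0.003, -0.0, -1.0]]
contact_force: [5.5, -0.1, 4.5]
gripper_width: 64.6
finger_force: 71.1
```

Emit:
{"name": "drive_tool", "arguments": {"series": [[-0.0009,0,0.0013,0,1],[-0.0017,0,0.0026,0,1],[-0.0026,0,0.0039,0,1],[-0.0034,0,0.0052,0,1],[-0.0043,0,0.0065,0,1]]}}

```text
clock: 34.28
tcp_pos: [470.8, -48.9, 79.2]
ee_rot: [[-0.999, 0.048, 0.002], [0.048, 0.999, -0.0], [-0.002, -0.0, -1.0]]
contact_force: [5.1, -0.3, 1.2]
gripper_width: 64.5
finger_force: 70.7
```

```bash
python3 - <<'E'
from h import *
st(); print(state()["wrist_torque"])
E
```

```text
t 34.28 tcp [470.8 -48.9  79.2] fix [-17.3   0.2  79.2] F [ 5.1 -0.3  1.2] w 64.5 ff 70.7 q [-0.16 -0.26  2.04 -0.    1.35 -1.68]
[ 0.07249142 -0.10179362 -0.0781542 ]
```

Emit:
{"name": "drive_tool", "arguments": {"series": [[-0.0007,0,0.0013,0,1],[-0.0014,0,0.0026,0,1],[-0.0021,0,0.004,0,1],[-0.0028,0,0.0054,0,1],[-0.0035,0,0.0067,0,1]]}}

```text
clock: 34.7
tcp_pos: [474.1, -49.1, 72.3]
ee_rot: [[-0.999, 0.048, 0.002], [0.048, 0.999, -0.0], [-0.002, -0.0, -1.0]]
contact_force: [4.7, 0.5, 2.8]
gripper_width: 64.7
finger_force: 70.4
```

Emit:
{"name": "drive_tool", "arguments": {"series": [[-0.0006,0,0.0014,0,1],[-0.0012,0,0.0028,0,1],[-0.0018,0,0.0042,0,1],[-0.0024,0,0.0056,0,1],[-0.003,0,0.007,0,1]]}}

```text
clock: 35.12
tcp_pos: [477.1, -49.2, 65.2]
ee_rot: [[-0.999, 0.048, 0.002], [0.048, 0.999, -0.0], [-0.002, -0.0, -1.0]]
contact_force: [4.6, 0.5, 1.7]
gripper_width: 64.6
finger_force: 69.7
```

Emit:
{"name": "drive_tool", "arguments": {"series": [[-0.0005,0,0.0014,0,1],[-0.001,0,0.0028,0,1],[-0.0015,0,0.004,0,1],[-0.002,0,0.005,0,1],[-0.0025,0,0.006,0,1]]}}

```text
clock: 35.53
tcp_pos: [479.1, -49.3, 60.0]
ee_rot: [[-0.999, 0.048, -0.0], [0.048, 0.999, -0.0], [0.0, -0.0, -1.0]]
contact_force: [-20.2, 2.1, 33.2]
gripper_width: 64.7
finger_force: 73.0
```

```bash
python3 - <<'E'
from h import *
st(); print(state()["wrist_torque"])
im2,_=snap("side")
cv2.imwrite("pics/p11.png",cv2.resize(im2[130:205,230:330][:,:,::-1],(800,600),interpolation=cv2.INTER_CUBIC))
E
```

```text
t 35.53 tcp [479.1 -49.3  60. ] fix [-9.   0.3 60. ] F [-20.2   2.1  33.2] w 64.7 ff 73.0 q [-0.16 -0.21  2.04 -0.    1.31 -1.68]
[ 0.60183758  3.56441633 -0.22253561]
```

View pics/p11.png

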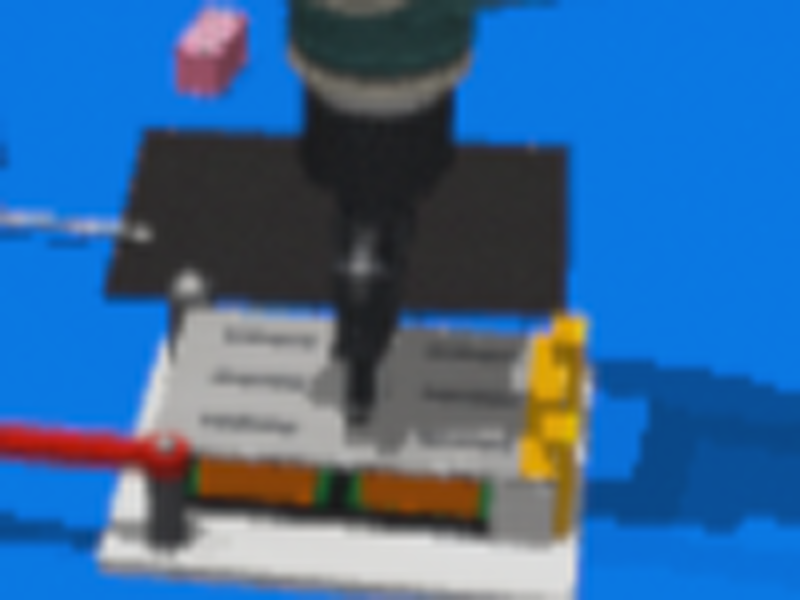

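The lid lies flat with its toe on the posts. I'll ease the downward load, nudge it home, then release.

Emit:
{"name": "drive_tool", "arguments": {"series": [[0.001,0,-0.001,0,1],[0.001,0,-0.001,0,1],[0.002,0,-0.001,0,1],[0.003,0,-0.001,0,1],[0.003,0,-0.001,0,1]]}}

```text
clock: 36.0
tcp_pos: [478.6, -49.3, 61.4]
ee_rot: [[-0.999, 0.048, 0.007], [0.048, 0.999, -0.0], [-0.007, -0.0, -1.0]]
contact_force: [19.9, -0.3, 1.4]
gripper_width: 64.5
finger_force: 69.6
```

```bash
python3 - <<'E'
from h import *
st()
E
```

```text
t 36.0 tcp [478.6 -49.3  61.4] fix [-9.5  0.3 61.4] F [19.9 -0.3  1.4] w 64.5 ff 69.6 q [-0.16 -0.22  2.05  0.    1.31 -1.68]
```

Emit:
{"name": "drive_tool", "arguments": {"series": [[-0.001,0,0,0,1],[-0.0015,0,0,0,1],[-0.0015,0,0,0,0.5],[-0.0015,0,0,0,0],[-0.0015,0,0,0,0]]}}

```text
clock: 36.42
tcp_pos: [477.4, -49.2, 59.5]
ee_rot: [[-0.999, 0.048, -0.0], [0.048, 0.999, -0.0], [0.0, -0.0, -1.0]]
contact_force: [0.5, -0.3, -0.1]
gripper_width: 84.8
finger_force: 0.0
```

Emit:
{"name": "drive_tool", "arguments": {"series": [[0,0,0,0,0],[0,0,-0.005,0,0],[0,0,-0.02,0,0],[0,0,-0.05,0,0],[0,0,-0.09,0,0]]}}

```text
clock: 36.83
tcp_pos: [476.0, -49.0, 148.2]
ee_rot: [[-0.999, 0.048, -0.005], [0.048, 0.999, 0.001], [0.005, 0.0, -1.0]]
contact_force: [1.1, 0.5, -0.1]
gripper_width: 85.2
finger_force: 0.0
```

```bash
python3 - <<'E'
from h import *
st(); w=f2w([180,86]); print(w,shift([*w,160],42))
E
```

```text
t 36.83 tcp [476.  -49.  148.2] fix [-12.    0.5 148.2] F [ 1.1  0.5 -0.1] w 85.2 ff 0.0 q [-0.16 -0.29  1.95 -0.    1.48 -1.68]
[671.85133225  27.42536812] [-0.1919, 0.0857, -0.0126, 0.5027]
```

Emit:
{"name": "drive_tool", "arguments": {"series": [[-0.037,0.016,0,0,0],[-0.074,0.033,0,0,0],[-0.111,0.049,0,0,0],[-0.148,0.066,0,0,0],[-0.185,0.082,-0.01,0,0]]}}

```text
clock: 37.25
tcp_pos: [667.1, 24.9, 157.5]
ee_rot: [[-0.999, 0.048, -0.003], [0.048, 0.999, -0.0], [0.003, -0.0, -1.0]]
contact_force: [0.1, -0.4, 0.3]
gripper_width: 85.6
finger_force: 0.0
```

Emit:
{"name": "drive_tool", "arguments": {"series": [[0,0,0,0.078,0],[0,0,0,0.156,0],[0,0,0,0.234,0],[0,0,0,0.312,0],[0,0,0,0.39,0]]}}

```text
clock: 37.67
tcp_pos: [666.1, 23.9, 159.3]
ee_rot: [[-0.786, 0.618, -0.001], [0.618, 0.786, -0.0], [0.0, -0.0, -1.0]]
contact_force: [0.7, -0.1, 0.0]
gripper_width: 85.4
finger_force: 0.0
```

Emit:
{"name": "drive_tool", "arguments": {"series": [[0,0,0,0.078,0],[0,0,0,0.11,0],[0,0,0,0.11,0],[0,0,0,0.11,0],[0,0,0,0.11,0]]}}

```text
clock: 38.08
tcp_pos: [666.1, 23.8, 159.2]
ee_rot: [[-0.674, 0.739, -0.0], [0.739, 0.674, -0.0], [0.0, -0.0, -1.0]]
contact_force: [-0.5, -1.1, 0.3]
gripper_width: 85.4
finger_force: 0.0
```

```bash
python3 - <<'E'
from h import *
from scipy.optimize import least_squares
P=np.array([[608.9,-57.3],[641.1,-37.3],[662.6,-4.7],[671.9,31.1]])
f=least_squares(lambda c:np.hypot(*(P-c).T)-100,[574,33]); print("centre",f.x,f.fun,"pivot est",f2w([82,87]))
st(); im,hs=snap("top")
m=np.zeros(im.shape[:2],np.uint8); m[130:200,255:300]=im.max(2)[130:200,255:300]<60
for c,a,k in blobs(m,5): print(c,a,*rect("top",k,100))
print(shift([671.7,30.5,80],42.3))
cv2.imwrite("pics/p12.png",cv2.resize(im[130:270,230:410][:,:,::-1],(720,560),interpolation=cv2.INTER_CUBIC))
E
```

```text
centre [571.69803443  35.39097542] [-0.12205866  0.50179467 -0.6498432   0.29380028] pivot est [574.00723096  33.04069016]
t 38.08 tcp [666.1  23.8 159.2] fix [174.5  82.1 159.2] F [-0.5 -1.1  0.3] w 85.4 ff 0.0 q [-0.    0.13  1.55 -0.    1.47 -0.74]
[281.87461774 141.29051988] 327 [715.1 -17.4] [703.   -3.2] 91.8 [ 96.3 137.5]
[276.50549451 153.04395604] 182 [676.9  -1.4] [678.1   2.4] 81.7 [ 43.9 103.4]
[0.0012, 0.0086, 0.0792, 0.0006]
```

View pics/p12.png

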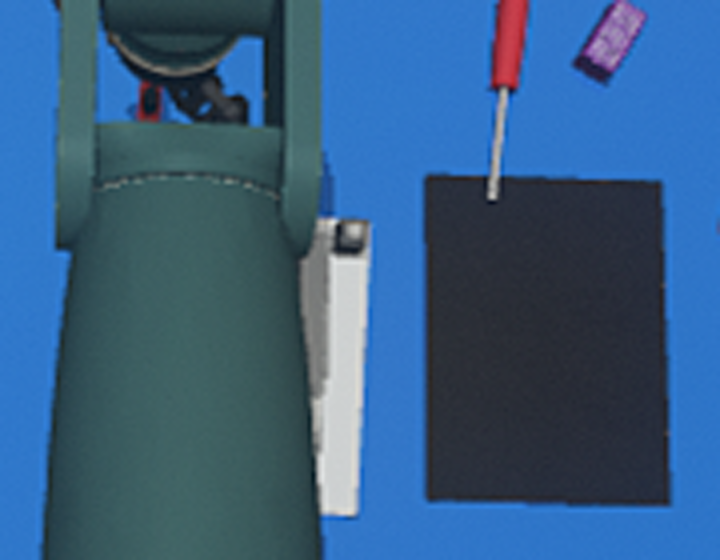

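Emit:
{"name": "drive_tool", "arguments": {"series": [[0.001,0.009,0,0,0],[0.001,0.009,0.03,0,0],[0.001,0.009,0.06,0,0],[0.001,0.009,0.078,0,0],[0.001,0.009,0.078,0,0.5]], "force": 40}}

```text
clock: 38.55
tcp_pos: [670.6, 31.1, 76.4]
ee_rot: [[-0.673, 0.74, -0.006], [0.74, 0.673, 0.0], [0.004, -0.005, -1.0]]
contact_force: [0.6, -0.5, -0.4]
gripper_width: 75.8
finger_force: 0.0
```

Emit:
{"name": "drive_tool", "arguments": {"series": [[0,0,0,0,1],[0,0,0,0,1],[0,0,0,0,1],[0,0,0,0,1],[0,0,0,0,1]]}}

```text
clock: 38.97
tcp_pos: [672.7, 30.7, 82.4]
ee_rot: [[-0.672, 0.74, 0.002], [0.74, 0.672, 0.0], [-0.001, 0.001, -1.0]]
contact_force: [4.0, 0.7, 8.8]
gripper_width: 12.7
finger_force: 36.7
```

```bash
python3 - <<'E'
from h import *
st(); s=state(); R=np.array(s["ee_rot"]); p=np.array(s["tcp_pos"]); c=np.array([572.8,34.2])
a0=np.arctan2(*(p[:2]-c)[::-1]); r=np.hypot(*(p[:2]-c)); print(r,"q0",a0-YF+np.pi/2)
qs=np.linspace(a0-YF+np.pi/2,0.2,21); a=qs+YF-np.pi/2
X=np.c_[c[0]+r*np.cos(a),c[1]+r*np.sin(a),np.full(21,p[2])]; L=(X-p)@R/1000
for i in range(0,20,5): print(np.round(L[i+1:i+6,:2]-L[i,:2],3).tolist())
E
```

```text
t 38.97 tcp [672.7  30.7  82.4] fix [180.7  89.3  82.4] F [4.  0.7 8.8] w 12.7 ff 36.7 q [ 0.01  0.19  1.61  0.    1.35 -0.73]
99.96894995095433 q0 1.582533248255657
[[-0.005, -0.005], [-0.009, -0.01], [-0.013, -0.016], [-0.017, -0.022], [-0.02, -0.028]]
[[-0.003, -0.006], [-0.005, -0.013], [-0.007, -0.019], [-0.009, -0.026], [-0.009, -0.033]]
[[-0.0, -0.007], [-0.001, -0.014], [-0.0, -0.021], [0.001, -0.028], [0.002, -0.034]]
[[0.002, -0.007], [0.004, -0.013], [0.007, -0.019], [0.01, -0.026], [0.014, -0.032]]
```

Emit:
{"name": "drive_tool", "arguments": {"series": [[-0.005,-0.005,0,0,1],[-0.009,-0.01,0,0,1],[-0.013,-0.016,0,0,1],[-0.017,-0.022,0,0,1],[-0.02,-0.028,0,0,1]]}}

```text
clock: 39.38
tcp_pos: [666.1, -4.0, 82.5]
ee_rot: [[-0.672, 0.74, 0.004], [0.74, 0.672, -0.0], [-0.003, 0.003, -1.0]]
contact_force: [7.8, 0.2, 2.5]
gripper_width: 12.4
finger_force: 39.3
```

Emit:
{"name": "drive_tool", "arguments": {"series": [[-0.003,-0.006,0,0,1],[-0.005,-0.013,0,0,1],[-0.007,-0.019,0,0,1],[-0.009,-0.026,0,0,1],[-0.009,-0.033,0,0,1]]}}

```text
clock: 39.8
tcp_pos: [648.2, -33.9, 82.5]
ee_rot: [[-0.672, 0.741, 0.005], [0.741, 0.672, -0.002], [-0.005, 0.002, -1.0]]
contact_force: [11.0, -10.8, 4.4]
gripper_width: 12.4
finger_force: 39.8
```

Emit:
{"name": "drive_tool", "arguments": {"series": [[0,-0.007,0,0,1],[-0.001,-0.014,0,0,1],[0,-0.021,0,0,1],[0.001,-0.028,0,0,1],[0.002,-0.034,0,0,1]]}}

```text
clock: 40.22
tcp_pos: [620.2, -53.9, 82.3]
ee_rot: [[-0.672, 0.741, 0.002], [0.741, 0.672, 0.0], [-0.001, 0.001, -1.0]]
contact_force: [3.0, -3.7, 5.9]
gripper_width: 12.6
finger_force: 40.1
```

Emit:
{"name": "drive_tool", "arguments": {"series": [[0.002,-0.007,0,0,1],[0.004,-0.013,0,0,1],[0.007,-0.019,0,0,1],[0.01,-0.026,0,0,1],[0.014,-0.032,0,0,1]]}}

```text
clock: 40.63
tcp_pos: [587.3, -64.8, 82.3]
ee_rot: [[-0.672, 0.741, 0.003], [0.741, 0.672, 0.0], [-0.002, 0.002, -1.0]]
contact_force: [19.8, 12.7, 4.7]
gripper_width: 12.6
finger_force: 40.8
```

```bash
python3 - <<'E'
from h import *
st(); s=state(); R=np.array(s["ee_rot"]); p=np.array(s["tcp_pos"]); c=np.array([572.8,34.2])
d=p[:2]-c; r=np.hypot(*d); q0=np.arctan2(d[1],d[0])-YF+np.pi/2; print(r,q0)
qs=np.linspace(q0,-0.03,6); a=qs+YF-np.pi/2
X=np.c_[c[0]+r*np.cos(a),c[1]+r*np.sin(a),np.full(6,p[2])]; print(qs.round(3),((X-p)@R/1000).round(4)[:,:2].tolist())
E
```

```text
t 40.63 tcp [587.3 -64.8  82.3] fix [ 99.9 -10.1  82.3] F [19.8 12.7  4.7] w 12.6 ff 40.8 q [-0.15  0.01  1.8   0.    1.33 -0.89]
100.08131851621309 0.19263994884596913
[ 0.193  0.148  0.104  0.059  0.015 -0.03 ] [[0.0, 0.0], [0.0026, -0.0036], [0.0053, -0.0072], [0.0082, -0.0106], [0.0112, -0.0138], [0.0144, -0.017]]
```

Emit:
{"name": "drive_tool", "arguments": {"series": [[0.001,-0.002,0,0,1],[0.003,-0.004,0,0,1],[0.004,-0.005,0,0,1],[0.005,-0.007,0,0,1],[0.007,-0.009,0,0,1]]}}

```text
clock: 41.05
tcp_pos: [576.5, -65.6, 82.4]
ee_rot: [[-0.672, 0.74, 0.003], [0.74, 0.672, -0.0], [-0.002, 0.002, -1.0]]
contact_force: [8.9, 0.0, 4.7]
gripper_width: 12.2
finger_force: 40.3
```

Emit:
{"name": "drive_tool", "arguments": {"series": [[0.002,-0.002,0,0,1],[0.003,-0.003,0,0,1],[0.005,-0.005,0,0,1],[0.006,-0.006,0,0,1],[0.007,-0.008,0,0,1]]}}

```text
clock: 41.47
tcp_pos: [569.2, -65.2, 82.8]
ee_rot: [[-0.672, 0.74, 0.013], [0.74, 0.672, 0.001], [-0.008, 0.01, -1.0]]
contact_force: [58.7, 10.5, -19.1]
gripper_width: 12.3
finger_force: 39.8
```

```bash
python3 - <<'E'
from h import *
st(); p=np.array(state()["tcp_pos"]); c=np.array([572.8,34.2])
d=p[:2]-c; print(np.hypot(*d),np.arctan2(d[1],d[0])-YF+np.pi/2)
E
```

```text
t 41.47 tcp [569.2 -65.2  82.8] fix [ 81.8 -11.3  82.8] F [ 58.7  10.5 -19.1] w 12.3 ff 39.8 q [-0.16 -0.03  1.84  0.    1.32 -0.9 ]
99.43987292167208 0.010846025447536434
```

The knob hit the hard stop at q≈0 (fixture (82,-11)). I'll unload, release and rise.

Emit:
{"name": "drive_tool", "arguments": {"series": [[-0.001,0.001,0,0,1],[-0.002,0.002,0,0,1],[-0.0025,0.0025,0,0,1],[-0.0025,0.0025,0,0,1],[-0.0025,0.0025,0,0,1]]}}

```text
clock: 41.88
tcp_pos: [570.1, -65.1, 82.4]
ee_rot: [[-0.672, 0.74, 0.005], [0.74, 0.672, 0.001], [-0.002, 0.004, -1.0]]
contact_force: [14.0, 7.9, 3.4]
gripper_width: 12.5
finger_force: 40.8
```

```bash
python3 - <<'E'
from h import *
st(); p=np.array(state()["tcp_pos"]); c=np.array([572.8,34.2])
d=p[:2]-c; print(np.hypot(*d),np.arctan2(d[1],d[0])-YF+np.pi/2)
E
```

```text
t 41.88 tcp [570.1 -65.1  82.4] fix [ 82.7 -11.2  82.4] F [14.   7.9  3.4] w 12.5 ff 40.8 q [-0.16 -0.03  1.83  0.    1.33 -0.9 ]
99.35125712011848 0.019913942538558604
```

Still lightly pressed shut, so I'll open here, rise and move clear, then look.

Emit:
{"name": "drive_tool", "arguments": {"series": [[0,0,0,0,0.7],[0,0,0,0,0.3],[0,0,0,0,0],[0,0,0,0,0],[0,0,-0.01,0,0]]}}

```text
clock: 42.3
tcp_pos: [567.4, -65.6, 89.5]
ee_rot: [[-0.672, 0.74, -0.003], [0.74, 0.672, 0.0], [0.002, -0.002, -1.0]]
contact_force: [0.3, -1.3, -0.9]
gripper_width: 72.3
finger_force: 0.0
```

Emit:
{"name": "drive_tool", "arguments": {"series": [[0,0,-0.03,0,0],[0,0,-0.06,0,0],[0,0,-0.1,0,0],[0,0,-0.14,0,0],[0,0,-0.16,0,0]]}}

```text
clock: 42.72
tcp_pos: [568.9, -65.8, 257.3]
ee_rot: [[-0.672, 0.74, 0.005], [0.74, 0.672, -0.001], [-0.004, 0.003, -1.0]]
contact_force: [0.5, 0.4, 1.3]
gripper_width: 85.5
finger_force: 0.0
```

Emit:
{"name": "drive_tool", "arguments": {"series": [[0.03,0.028,0,0,0],[0.06,0.056,0,0,0],[0.09,0.084,0,0,0],[0.12,0.112,0,0,0],[0.14,0.14,0,0,0]]}}

```text
clock: 43.13
tcp_pos: [577.0, 134.6, 252.4]
ee_rot: [[-0.673, 0.74, 0.001], [0.74, 0.673, 0.0], [-0.0, 0.001, -1.0]]
contact_force: [0.8, -0.7, 1.5]
gripper_width: 85.0
finger_force: 0.0
```

```bash
python3 - <<'E'
from h import *
st(); im,hs=snap("top"); H,S,V=cv2.split(hs)
for c,a,k in blobs(((H<5)|(H>174))&(S>150),15): print("red",c,a,*rect("top",k,68))
lid=((S<70)&(V>100)); ex=np.zeros_like(V); ex[175:270,245:330]=1
print("expected bar yaw",87.3)
im2,_=snap("side")
cv2.imwrite("pics/p13.png",cv2.vconcat([cv2.resize(im[160:270,230:350][:,:,::-1],(400,366)),cv2.resize(im2[140:205,230:350][:,:,::-1],(400,217))]))
E
```

```text
t 43.13 tcp [577.  134.6 252.4] fix [ 80.2 188.6 252.4] F [ 0.8 -0.7  1.5] w 85.0 ff 0.0 q [ 0.19 -0.07  1.6   0.    1.61 -0.55]
red [357.16564417 137.42944785] 163 [ 745.7 -261.5] [ 744.9 -261.3] 173.1 [20.2 88. ]
red [280.98550725 188.60144928] 138 [571.4 -19.7] [571.3 -21.3] 87.3 [16.1 92.1]
red [310.90163934 190.91803279] 122 [ 566.9 -113.7] [ 567.  -111.2] 87.6 [16.4 75.5]
expected bar yaw 87.3
```

View pics/p13.png

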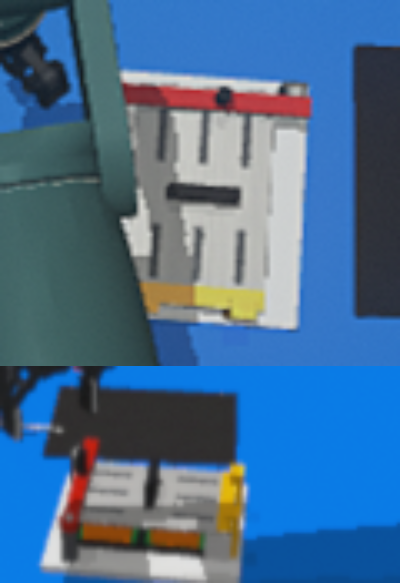

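The bar measures 87.3°, exactly shut, across the lid's far end. The lid is flat, with its yellow edge at the hooks. Spool, can and screwdriver are untouched. Handing in.

```bash
python3 -c "
from station import sign_off
print(sign_off())"
```

```text
the job is handed in; nothing more can be done
None
```

The job is handed in at 43 s: all four orange modules are in their bays, the lid was pivoted down slowly and lies flat under the hooks, and the keeper bar is shut at its stop; sign-off returned no verdict.

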